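Ready the stain-treatment corner of the laundry worktop

ROBOT

A 6-joint arm with a two-finger parallel gripper is mounted at the origin on the work surface. World frame = base frame: x ahead of the robot, y to its left, z up, the work surface at z = 0. Lengths are in mm, angles in rad, forces in N, time in s.
With the tool pointing down it reaches from about 275 to 825 mm from the base axis. Payload 4.9 kg.
Tool frame: the origin (TCP) lies between the finger pads; the fingertips stand 22 mm ahead of it and the grasp point (between the pads) lies 3 mm ahead of it; z points along the fingers, y is the line along which they close (so a half turn about z gives the same grasp; the last joint's range is limited). The gripper opens to 85 mm and grips with 20 to 120 N. Pads are 22 mm wide; open, the fingers measure 114 mm over their backs; the gripper's body (76 mm by 85 mm) begins 54 mm behind the grasp point. The pads swing forward as they close: fully open they stand 13 mm farther back than shut.
Start: joints at [-1.239, 0.326, -0.193, 1.052, 0, 1.437], TCP at [247.04, -491.416, 253.281] pointing down, gripper open.
Joint ranges: [-2.65, 2.65], [-0.97, 1.79], [-1.3, 1.35], [-1.93, 2.1], [-1.47, 1.37], [-3.14, 3.14]. Speed limits (rad/s): [2.57, 2.57, 3.14, 3.14, 3.14, 3.14].

INTERFACE

Orientations are given as a 3x3 rotation matrix whose columns are the frame's x, y, z axes.
In Python, from bench import arm gives the robot as it stands. The module is installed in compiled form; this text tells all that it offers.
- The arm moves only by the tool move_arm, never from a script. Its argument "motion" is a list of rows, each a list of 6 numbers: the shift along the tool's x, y, z each as a share of 0.025 m, from -1 to 1, then the turn, a rotation vector about the tool's x, y, z each as a share of 4 degrees, from -1 to 1. A call has 1 to 20 rows; each row shifts and turns the commanded pose from where the row before left it, along the tool's axes as they then stand; what a row does not reach is not made up. A row lasts 1/8 s, in which the tool goes at most 62.5 mm and 10.7 degrees, less where a joint would pass 70% of its speed; a pose out of reach is approached as far as the arm can. A call with a number of a shift or a turn outside -1 to 1 is refused whole. A call with a gripper value outside its range is refused whole. "hand" is the finger opening in mm, from 0 to 85.4, set as the call begins (left out, the last holds). The fingers move at their own pace and stop on an object; "grip_force" is the grip in N (left out, the last holds). Time passes only in rows, so rows that do not move let the fingers close. It gives the time, the measured TCP pose, the force, the opening and the grip force at its end, in the units of the state.
- arm.get_obs(): the state, without advancing time (a new reading comes with each control period).
- arm.camera(name): name is "side" or "top" or "wrist"; returns a dict with "color" (420x560x3 uint8, red, green, blue), "vfov" (degrees; the focal length in pixels is half the picture's height over the tangent of half this angle, whatever the lens; pixels are square), "cx", "cy" (the principal point, pixels), "T" (4x4, takes a point from camera to world coordinates). Camera axes: x right, y down, z forward; pixel columns grow to the right and rows downward; lengths in mm; the calibration is good to about 2 mm. A picture is of the moment at which its call begins. There is no depth.
- arm.finish_job(): hands the job in; it is judged then, once.
The state is a dict: "clock": time; "qpos": joint angles; "joint_velocities": joint speeds; "tau": joint torques, N m; "eef_pos": TCP position; "ee_rot": TCP orientation; "wrist_force": force on the tool from outside, world axes, zero at the start; "torque": the same for the moment, N m; "grip_width": finger opening in mm; "finger_force": force on a finger pad.
Only numpy, scipy, OpenCV 4.12 (cv2) and the standard library are available. Lean on these libraries where they do the work, as an engineer would, in place of code of your own. Each camera call takes 0.05 s, during which the arm holds its last target. There are 200 camera calls.

TASK

Get the stain-treatment corner ready: the wooden bottle stand was left askew on its drip tray and rocks, so first turn it on the tray, without lifting it out, until all four feet are down on the tray's sunken floor and it no longer rocks. Then put every stain-remover bottle that is on the worktop upright in the stand's cell of its own colour. Also push over the tall carton of laundry sheets so that it lies flat on its back on the rubber mat, dispenser panel up, and leave the other things on the worktop where they are.

Things in the scene. Friction and masses are not known exactly. Their poses are not given: they have to be found in the camera images.
- tray: Grey plastic drip tray fixed on the worktop, outside 244 mm (x) by 324 mm (y). Origin: centre of its underside, on the worktop. Its sunken floor, 152 mm (x) by 264 mm (y) about the origin, is 4 mm above the worktop; the flat border round it is 12 mm above the worktop (46 mm wide along the long sides, 30 mm at the ends).
- stand: Loose wooden bottle stand, 0.75 kg, 152 (x) by 206 (y) by 150 mm. Origin: centre of the feet's underside, z up. Four 18 mm feet at x +-62, y +-90 mm. Askew, two diagonal feet are up on the tray's long borders: it leans 0.08 rad and rocks. Its x along the tray's x and centred (5 mm to spare each side in x, 33 in y), all feet go down on the sunken floor: origin 4 mm above the worktop.
- stand_handle (a point): Middle of the top bar of the stand's carrying board, at x = 0, y = 0, z = 136 mm in the stand's frame: the place to grip from above. The board is 18 mm thick (x) and runs along the stand's y axis between the two rows of cells; the bar is 140 mm long (y), z = 122 to 150 mm.
- mat: Black ribbed rubber mat fixed on the worktop, 210 mm (x) by 150 mm (y), 6 mm thick. Origin: centre of its underside, on the worktop.
- carton: Carton of laundry sheets, 0.45 kg, 85 deep (x), 120 wide (y), 190 mm tall (z), stood upright by the mat's -x edge, which stops its bottom edge. Origin: centre of its underside. Front (-x side): blue bands, dispenser panel with black slit; plain brown back (+x side) faces the mat. Pushed at the top of its front it tips past balance at 24 degrees and falls back on to the mat; x then points down.
- slot_red (a point): Centre of the floor of the stand's red cell, at x = -40, y = +67, z = 55 mm in the stand's frame. Cell 62 by 62 mm inside, open on top, wall tops at z = 90 mm; red floor and red tag on its outer wall.
- slot_blue (a point): Centre of the floor of the stand's blue cell, at x = -40, y = +0, z = 55 mm in the stand's frame. Cell 62 by 62 mm inside, open on top, wall tops at z = 90 mm; blue floor and blue tag on its outer wall.
- slot_green (a point): Centre of the floor of the stand's green cell, at x = -40, y = -67, z = 55 mm in the stand's frame. Cell 62 by 62 mm inside, open on top, wall tops at z = 90 mm; green floor and green tag on its outer wall.
- slot_yellow (a point): Centre of the floor of the stand's yellow cell, at x = +40, y = +67, z = 55 mm in the stand's frame. Cell 62 by 62 mm inside, open on top, wall tops at z = 90 mm; yellow floor and yellow tag on its outer wall.
- slot_black (a point): Centre of the floor of the stand's black cell, at x = +40, y = +0, z = 55 mm in the stand's frame. Cell 62 by 62 mm inside, open on top, wall tops at z = 90 mm; black floor and black tag on its outer wall.
- slot_purple (a point): Centre of the floor of the stand's purple cell, at x = +40, y = -67, z = 55 mm in the stand's frame. Cell 62 by 62 mm inside, open on top, wall tops at z = 90 mm; purple floor and purple tag on its outer wall.
- bottle_red: Stain-remover bottle, white with red label band and red screw cap, 100 mm tall, about 0.16 kg, weighted low. Round body 48 mm across up to z = 60 mm, cap 30 mm across from z = 72 to z = 100 mm (the place to grip it). Origin: centre of its underside; z towards the cap. May be absent (None).
- bottle_blue: Stain-remover bottle, white with blue label band and blue screw cap, 100 mm tall, about 0.16 kg, weighted low. Round body 48 mm across up to z = 60 mm, cap 30 mm across from z = 72 to z = 100 mm (the place to grip it). Origin: centre of its underside; z towards the cap. May be absent (None).
- bottle_green: Stain-remover bottle, white with green label band and green screw cap, 100 mm tall, about 0.16 kg, weighted low. Round body 48 mm across up to z = 60 mm, cap 30 mm across from z = 72 to z = 100 mm (the place to grip it). Origin: centre of its underside; z towards the cap. May be absent (None).
- bottle_yellow: Stain-remover bottle, white with yellow label band and yellow screw cap, 100 mm tall, about 0.16 kg, weighted low. Round body 48 mm across up to z = 60 mm, cap 30 mm across from z = 72 to z = 100 mm (the place to grip it). Origin: centre of its underside; z towards the cap. May be absent (None).
- bottle_black: Stain-remover bottle, white with black label band and black screw cap, 100 mm tall, about 0.16 kg, weighted low. Round body 48 mm across up to z = 60 mm, cap 30 mm across from z = 72 to z = 100 mm (the place to grip it). Origin: centre of its underside; z towards the cap. May be absent (None).
- bottle_purple: Stain-remover bottle, white with purple label band and purple screw cap, 100 mm tall, about 0.16 kg, weighted low. Round body 48 mm across up to z = 60 mm, cap 30 mm across from z = 72 to z = 100 mm (the place to grip it). Origin: centre of its underside; z towards the cap. May be absent (None).
- measuring_cup: Clear plastic measuring cup, 68 mm across, 60 mm tall; to be left alone. Origin: centre of its underside.
- scrub_brush: Scrubbing brush with dark wooden back, 55 x 120 x 38 mm; to be left alone. Origin: centre of its underside.
- dosing_ball: Clear dosing ball, 70 mm across, 60 mm tall; to be left alone. Origin: centre of its underside.
- soap_pack: White and green soap pack, 50 x 100 x 50 mm; to be left alone. Origin: centre of its underside.
- white_mug: White ceramic mug, 90 mm across, 80 mm tall; to be left alone. Origin: centre of its underside.
- lint_roller: Lint roller lying down, 56 mm across, 200 mm long; to be left alone. Origin: centre of its underside.
Mind the look-alikes: they are no part of the job. Leave any orange or pink look-alike of the carton alone. Leave any orange look-alike of the bottle_black alone.

How it is judged:
By the outcome, as a careful person would: the job done as asked, in the order asked, and still so for the second after the job is handed in, with the robot touching nothing.
Of bottle_red, bottle_blue, bottle_green, bottle_yellow, bottle_black, bottle_purple only 4 to 6 are there at a start; the rules pass over those that are not, and their reading is None.
At some moment in a run one of bottle_red, bottle_blue, bottle_green, bottle_yellow, bottle_black, bottle_purple may be knocked a few centimetres aside while the robot is not near it.
It also fails if it takes over 210 s, if anything falls off the work surface, if the arm or the gripper's body presses on something with over 40 N, if the wrist force passes 120 N, or if a joint passes its speed limit or range.

## Working session

There is one attempt and no reset: what is moved stays moved. The work goes in short steps, Python scripts to look and compute and a tool call to move; the robot and the scene stay as the last step left them, time stands still between calls to the robot, and variables do not carry over. Pictures are saved under pics/ and viewed, at most 14 in all, crops included, and the job is handed in when it is done.

Besides the shell and the picture viewer there is one more tool, called as name(argument=value, ...), one argument or row to a line, values as JSON. move_arm: Moves the arm, as the interface text tells. Its arguments: {"type":"object","properties":{"motion":{"type":"array"},"hand":{"type":"number"},"grip_force":{"type":"number"}},"required":["motion"]}

```bash
mkdir -p pics; cat > h.py <<'E'
import numpy as np, cv2
from bench import arm
def shot(n,f=None):
    c=arm.camera(n)
    if f: cv2.imwrite('pics/'+f,c['color'][:,:,::-1])
    return c
def K(c):
    return 210/np.tan(np.radians(c['vfov'])/2)
def ray(c,u,v):
    f=K(c); d=np.array([(u-c['cx'])/f,(v-c['cy'])/f,1.]); T=np.array(c['T'])
    return T[:3,3],T[:3,:3]@d
def onz(c,u,v,z):
    o,d=ray(c,u,v); return o+d*(z-o[2])/d[2]
def proj(c,p):
    T=np.array(c['T']); q=T[:3,:3].T@(np.array(p,float)-T[:3,3]); return q[:2]/q[2]*K(c)+[c['cx'],c['cy']]
def st():
    o=arm.get_obs(); print(o['clock'],np.round(o['eef_pos'],1),np.round(o['ee_rot'],3).tolist(),np.round(o['wrist_force'],1),o['grip_width'],np.round(o['qpos'],2))
E
python3 - <<'E'
from h import *
for n in('top','side'):
    c=shot(n,n+'0.png'); print(n,c['vfov'],c['cx'],c['cy'],np.round(c['T'],3).tolist())
st()
E
```

```text
top 43.694095540319985 286.84601182991065 211.5499699614355 [[-0.015, -0.992, 0.126, 290.35], [-1.0, 0.015, -0.007, 16.914], [0.005, -0.126, -0.992, 1948.907], [0.0, 0.0, 0.0, 1.0]]
side 47.550879066884804 287.18162626400084 208.43145145135722 [[0.986, -0.117, 0.115, 311.611], [-0.164, -0.696, 0.699, -1220.942], [-0.001, -0.709, -0.705, 1332.383], [0.0, 0.0, 0.0, 1.0]]
0.1 [ 246.9 -490.9  252.6] [[0.893, 0.449, -0.001], [0.449, -0.893, 0.002], [0.0, -0.002, -1.0]] [-0.9  0.6 -0.1] 85.41454010378375 [-1.24  0.33 -0.19  1.05 -0.    1.44]
```

View pics/top0.png

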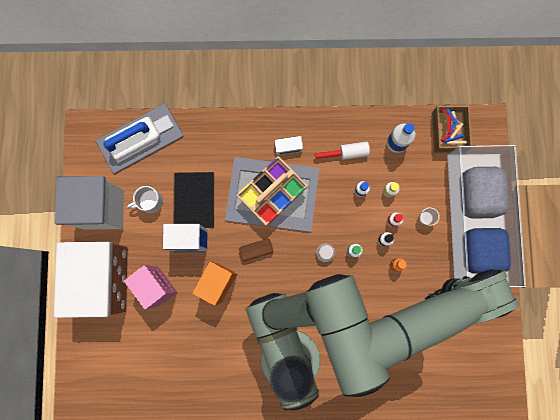

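View pics/side0.png

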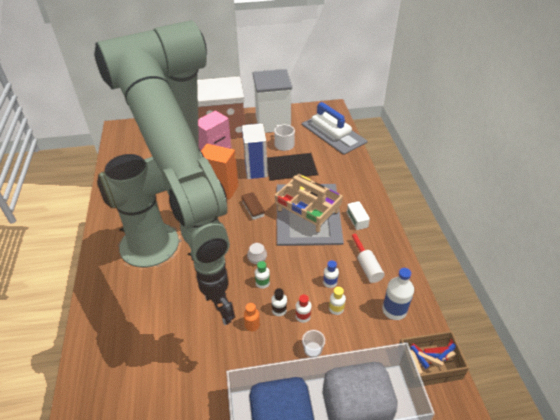

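Top view: tray at (272,195) with the stand turned about 45°; mat (194,199); white/blue carton (185,237). Orange (214,284) and pink (149,286) cartons are look-alikes. The bottles are blue (363,188), yellow (393,188), red (397,219), black (386,240) and green (355,250). Orange (399,265) is a look-alike, the big bottle (402,138) is something else, and there's no purple bottle in view. Next, measure coarsely.

```bash
python3 - <<'E'
from h import *
c=shot('top')
def p(n,u,v,z): print(n,np.round(onz(c,u,v,z)[:2],0))
for n,u,v in(('blue',363,187),('yellow',393,187),('red',397,218),('black',386,239),('green',355,250),('orange',399,264)): p(n,u,v,100)
for q in((232,157),(320,166),(313,231),(226,222)): p('tray',*q,12)
for q in((173,173),(214,173),(214,227),(173,227)): p('mat',*q,6)
p('carton top',182,237,190)
for n,u,v in(('Y',250,197),('R',267,213),('G',294,186),('P',276,170),('B',281,200),('K',264,183)): p(n,u,v,65)
im=c['color'][140:290,140:340][:,:,::-1]; cv2.imwrite('pics/c1.png',cv2.resize(im,None,fx=4,fy=4,interpolation=cv2.INTER_CUBIC))
E
```

```text
blue [ 610. -270.]
yellow [ 608. -378.]
red [ 496. -388.]
black [ 422. -346.]
green [ 385. -235.]
orange [ 334. -388.]
tray [747. 207.]
tray [ 708. -125.]
tray [462. -93.]
tray [501. 230.]
mat [690. 430.]
mat [688. 275.]
mat [483. 275.]
mat [485. 427.]
carton top [433. 358.]
Y [585. 137.]
R [525.  75.]
G [623. -24.]
P [684.  41.]
B [572.  24.]
K [636.  85.]
```

View pics/c1.png

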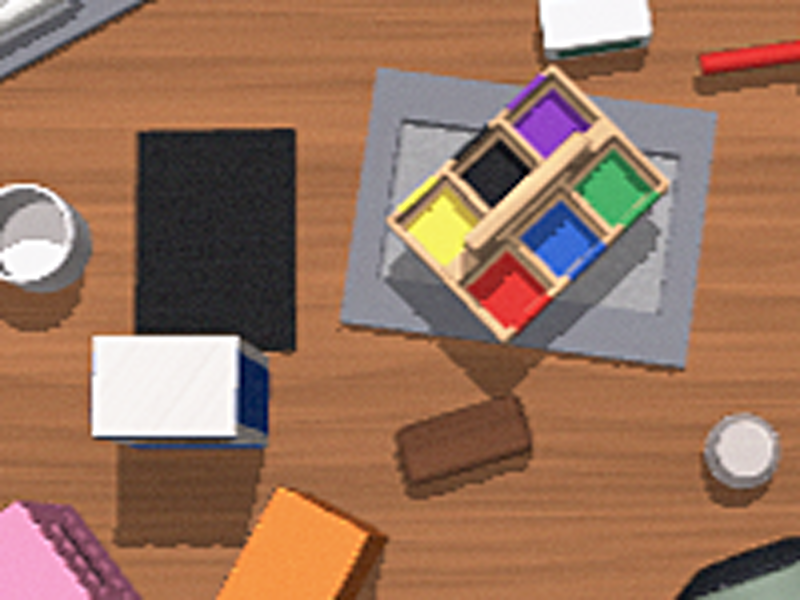

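Everything is consistent: the tray comes out at 246×326 mm with yaw −7.4° and centre (604,55), and the stand has yaw about 45° on the same centre. Next is a helper that gives constant per-row tool steps.

```bash
cat >> h.py <<'E'
from scipy.linalg import logm
def Rd(phi,tilt=None):
    a=np.radians(phi); return np.array([[np.cos(a),np.sin(a),0],[np.sin(a),-np.cos(a),0],[0,0,-1]])
def to(p,phi=None,R=None,start=None):
    """per-row constant step and number of rows to reach pose"""
    if start is None:
        o=arm.get_obs(); start=(np.array(o['eef_pos']),np.array(o['ee_rot']))
    if R is None: R=Rd(phi)
    A=np.eye(4);A[:3,:3],A[:3,3]=start[1],start[0]; B=np.eye(4);B[:3,:3],B[:3,3]=R,p
    x=np.real(logm(np.linalg.inv(A)@B)); w=np.degrees([x[2,1],x[0,2],x[1,0]])/4; v=x[:3,3]/25
    t=np.r_[v,w]; n=int(np.ceil(np.abs(t).max()-1e-6)) or 1
    print(n,'rows of',np.round(t/n,3).tolist(),' total',np.round(t,2).tolist()); return (np.array(p,float),R)
E
python3 - <<'E'
from h import *
to([600,50,340],135)
E
```

```text
28 rows of [0.983, 0.437, -0.125, -0.0, -0.001, -0.967]  total [27.54, 12.24, -3.49, -0.01, -0.02, -27.08]
```

move_arm(
  motion=[
    [0.98,0.44,-0.25,0,0,-0.97],
    [0.98,0.44,-0.25,0,0,-0.97],
    [0.98,0.44,-0.25,0,0,-0.97],
    [0.98,0.44,-0.25,0,0,-0.97],
    [0.98,0.44,-0.25,0,0,-0.97],
    [0.98,0.44,-0.25,0,0,-0.97],
    [0.98,0.44,-0.25,0,0,-0.97],
    [0.98,0.44,-0.25,0,0,-0.97],
    [0.98,0.44,-0.25,0,0,-0.97],
    [0.98,0.44,-0.25,0,0,-0.97],
    [0.98,0.44,-0.25,0,0,-0.97],
    [0.98,0.44,-0.25,0,0,-0.97],
    [0.98,0.44,-0.25,0,0,-0.97],
    [0.98,0.44,-0.25,0,0,-0.97],
  ],
  hand=85,
)

```text
clock: 1.9
eef_pos: [568.0, -322.2, 340.4]
ee_rot: [[0.154, 0.988, -0.001], [0.988, -0.154, 0.001], [0.0, -0.001, -1.0]]
wrist_force: [-0.9, 0.8, -0.8]
grip_width: 84.8
finger_force: 0.0
```

move_arm(
  motion=[
    [0.98,0.44,0,0,0,-0.97],
    [0.98,0.44,0,0,0,-0.97],
    [0.98,0.44,0,0,0,-0.97],
    [0.98,0.44,0,0,0,-0.97],
    [0.98,0.44,0,0,0,-0.97],
    [0.98,0.44,0,0,0,-0.97],
    [0.98,0.44,0,0,0,-0.97],
    [0.98,0.44,0,0,0,-0.97],
    [0.98,0.44,0,0,0,-0.97],
    [0.98,0.44,0,0,0,-0.97],
    [0.98,0.44,0,0,0,-0.97],
    [0.98,0.44,0,0,0,-0.97],
    [0.98,0.44,0,0,0,-0.97],
    [0.98,0.44,0,0,0,-0.97],
    [0,0,0,0,0,0],
  ],
)

```text
clock: 3.78
eef_pos: [617.0, 37.3, 340.6]
ee_rot: [[-0.713, 0.701, -0.001], [0.701, 0.713, 0.0], [0.001, -0.0, -1.0]]
wrist_force: [1.1, 0.7, 0.3]
grip_width: 85.2
finger_force: 0.0
```

```bash
python3 - <<'E'
from h import *
c=shot('wrist','w1.png'); st(); print(c['vfov'],c['cx'],c['cy'],np.round(c['T'],3).tolist())
to([604,56,164],135)
E
```

```text
3.825 [617.5  36.3 340.6] [[-0.712, 0.703, -0.0], [0.703, 0.712, -0.0], [0.0, -0.001, -1.0]] [ 0.3  0.1 -0.3] 85.06233420851052 [-0.06  0.42  0.17  1.32 -0.    0.72]
60.02760874845986 280.13667862470965 210.83427544646344 [[0.701, 0.688, 0.189, 568.314], [0.714, -0.676, -0.185, 84.756], [0.0, 0.264, -0.964, 462.22], [0.0, 0.0, 0.0, 1.0]]
8 rows of [0.117, 0.023, 0.883, -0.001, -0.0, 0.012]  total [0.94, 0.18, 7.07, -0.01, -0.0, 0.09]
```

View pics/w1.png

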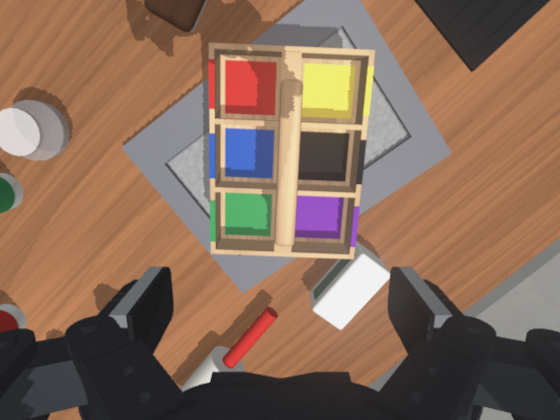

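```bash
python3 - <<'E'
from h import *
c=shot('wrist')
im=c['color']; hsv=cv2.cvtColor(im,cv2.COLOR_RGB2HSV)
m=cv2.inRange(hsv,(10,60,150),(22,150,255))
for v in range(70,250,20):
    r=np.where(m[v,275:305])[0]+275; print(v,r.min() if len(r) else None,r.max() if len(r) else None)
for q in((292,82),(289,157),(286,232)): print(np.round(onz(c,*q,156),1))
# cell floor centres (inner), z~63 nominal
for n,lo,hi in(('red',(0,180,120),(6,255,255)),('yel',(25,150,120),(33,255,255)),('blue',(105,150,100),(120,255,255)),('green',(60,130,80),(80,255,255)),('pur',(130,130,80),(150,255,255))):
    mm=cv2.inRange(hsv,lo,hi); mm[:,:222]=0; mm[:,358:]=0; mm[260:]=0
    k,_,s,ce=cv2.connectedComponentsWithStats(mm); 
    i=1+np.argmax(s[1:,4]); print(n,s[i],np.round(onz(c,*ce[i],65),1))
E
```

```text
70 277 303
90 277 302
110 276 302
130 275 300
150 275 299
170 275 298
190 275 304
210 275 295
230 275 294
[559.6 106.1 156. ]
[600.5  62.9 156. ]
[646.2  14.8 156. ]Traceback (most recent call last):
  File "<stdin>", line 12, in <module>
    return _wrapfunc(a, 'argmax', axis=axis, out=out, **kwds)
    return bound(*args, **kwds)
ValueError: attempt to get argmax of an empty sequence
```

```bash
python3 - <<'E'
from h import *
to([602,60,145],134)
E
```

```text
8 rows of [0.142, 0.03, 0.978, -0.001, 0.0, 0.041]  total [1.14, 0.24, 7.82, -0.01, 0.0, 0.33]
```

move_arm(
  motion=[
    [0.4,0.08,0.9,0,0,0.1],
    [0.4,0.08,0.9,0,0,0.1],
    [0.34,0.08,0.9,0,0,0.13],
    [0,0,0.9,0,0,0],
    [0,0,0.9,0,0,0],
    [0,0,0.9,0,0,0],
    [0,0,0.9,0,0,0],
    [0,0,0.8,0,0,0],
    [0,0,0.72,0,0,0],
    [0,0,0,0,0,0],
    [0,0,0,0,0,0],
  ],
)

```text
clock: 5.25
eef_pos: [602.4, 59.5, 145.8]
ee_rot: [[-0.694, 0.72, 0.001], [0.72, 0.694, -0.0], [-0.001, 0.0, -1.0]]
wrist_force: [-0.6, 0.6, 0.8]
grip_width: 85.0
finger_force: 0.0
```

move_arm(
  motion=[
    [0,0,0,0,0,0],
    [0,0,0,0,0,0],
    [0,0,0,0,0,0],
    [0,0,0,0,0,0],
    [0,0,0,0,0,0],
    [0,0,0,0,0,0],
  ],
  hand=0,
  grip_force=40,
)

```text
clock: 6.0
eef_pos: [602.0, 60.2, 145.6]
ee_rot: [[-0.695, 0.719, 0.001], [0.719, 0.695, 0.0], [-0.0, 0.0, -1.0]]
wrist_force: [0.2, 0.4, 1.5]
grip_width: 17.7
finger_force: 38.8
```

```bash
python3 - <<'E'
from h import *
st(); shot('wrist','w2.png'); shot('side','s2.png')
E
```

```text
6.0 [602.   60.2 145.6] [[-0.695, 0.719, 0.001], [0.719, 0.695, 0.0], [-0.0, 0.0, -1.0]] [0.2 0.4 1.5] 17.714503258109136 [-0.02  0.51 -0.19  0.86  0.    0.78]
```

View pics/w2.png

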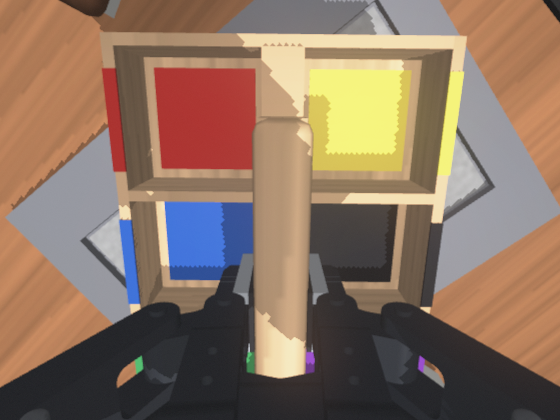

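```bash
python3 - <<'E'
from h import *
c=shot('wrist'); o=arm.get_obs(); p=np.array(o['eef_pos']);R=np.array(o['ee_rot'])
for z in (154,162):
    e=onz(c,283,121,z); print(np.round(R.T@(e-p),1))
E
```

```text
[65.1  0.5 -8.4]
[ 65.3   0.4 -16.4]
```

move_arm(
  motion=[
    [0,0,0,0,0,0.64],
    [0,0,0,0,0,0.64],
    [0,0,0,0,0,0.64],
    [0,0,0,0,0,0.64],
    [0,0,0,0,0,0.64],
    [0,0,0,0,0,0.64],
    [0,0,0,0,0,0.64],
    [0,0,0,0,0,0.64],
    [0,0,0,0,0,0.64],
    [0,0,0,0,0,0.64],
  ],
)

```text
clock: 7.4
eef_pos: [602.2, 60.2, 145.6]
ee_rot: [[-0.318, 0.948, 0.001], [0.948, 0.318, -0.0], [-0.001, 0.001, -1.0]]
wrist_force: [-0.4, -0.1, 2.9]
grip_width: 17.7
finger_force: 42.0
```

move_arm(
  motion=[
    [0,0,0,0,0,0.64],
    [0,0,0,0,0,0.64],
    [0,0,0,0,0,0.64],
    [0,0,0,0,0,0.64],
    [0,0,0,0,0,0.64],
    [0,0,0,0,0,0.64],
    [0,0,0,0,0,0.64],
    [0,0,0,0,0,0.64],
    [0,0,0,0,0,0.64],
    [0,0,0,0,0,0.64],
    [0,0,0,0,0,0],
    [0,0,0,0,0,0],
  ],
)

```text
clock: 8.9
eef_pos: [600.9, 60.3, 143.9]
ee_rot: [[0.124, 0.992, -0.002], [0.992, -0.124, 0.0], [0.0, -0.003, -1.0]]
wrist_force: [0.8, 0.4, -7.8]
grip_width: 18.0
finger_force: 39.7
```

```bash
python3 - <<'E'
from h import *
st(); to([605,60,141],82.6); shot('wrist','w3.png')
E
```

```text
8.9 [600.9  60.3 143.9] [[0.124, 0.992, -0.002], [0.992, -0.124, 0.0], [0.0, -0.003, -1.0]] [ 0.8  0.4 -7.8] 18.017823525355393 [-0.02  0.51 -0.2   0.86  0.    1.67]
1 rows of [0.008, 0.165, 0.115, -0.036, -0.001, 0.063]  total [0.01, 0.16, 0.11, -0.04, -0.0, 0.06]
```

View pics/w3.png

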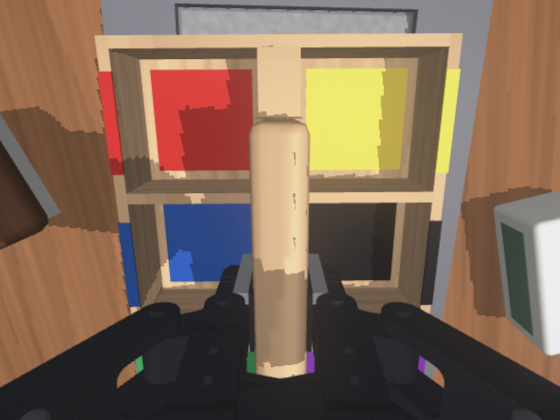

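```bash
python3 - <<'E'
from h import *
c=shot('wrist'); 
a=onz(c,178,8,12);b=onz(c,415,12,12);print(a,b,np.linalg.norm(a-b),(a+b)/2, 'yaw',np.degrees(np.arctan2(b[1]-a[1],b[0]-a[0])))
print('mid +-132 ->', (a+b)/2-132*np.array([.129,.992,0]))
s=onz(c,100,39,95);t=onz(c,460,39,95);print(s,t,np.linalg.norm(s-t),(s+t)/2,np.degrees(np.arctan2(t[1]-s[1],t[0]-s[0])))
E
```

```text
[552.10048594 197.16797692  12.        ] [699.52979167 176.4803174   12.        ] 148.8737029994214 [625.8151388  186.82414716  12.        ] yaw -7.987736377726671
mid +-132 -> [608.7871388   55.88014716  12.        ]
[534.83774801 166.64705586  95.        ] [688.69296353 147.46066753  95.        ] 155.04691174850606 [611.76535577 157.05386169  95.        ] -7.108327203952195
```

The stand hangs inside the well area and needs about +6 mm in x. I'll shift it and lower gently.

move_arm(
  motion=[
    [0,0.12,0,0,0,0.04],
    [0,0.12,0,0,0,0.04],
    [0,0,0.1,0,0,0],
    [0,0,0.1,0,0,0],
    [0,0,0,0,0,0],
  ],
)

```text
clock: 9.62
eef_pos: [607.3, 59.4, 139.8]
ee_rot: [[0.131, 0.991, -0.001], [0.991, -0.131, 0.0], [-0.0, -0.001, -1.0]]
wrist_force: [-0.8, 1.1, -8.5]
grip_width: 17.6
finger_force: 39.7
```

move_arm(
  motion=[
    [0,0,0,0,0,0],
    [0,0,0,0,0,0],
    [0,0,0,0,0,0],
    [0,0,0,0,0,0],
    [0,0,0,0,0,0],
    [0,0,0,0,0,0],
  ],
  hand=50,
)

```text
clock: 10.38
eef_pos: [607.7, 59.4, 140.3]
ee_rot: [[0.131, 0.991, -0.0], [0.991, -0.131, 0.0], [0.0, -0.0, -1.0]]
wrist_force: [0.4, 0.2, 0.3]
grip_width: 49.6
finger_force: 0.0
```

```bash
python3 - <<'E'
from h import *
st(); c=shot('wrist','w4.png')
im=c['color']; cv2.imwrite('pics/c4.png',im[:,:,::-1])
E
```

```text
10.375 [607.7  59.4 140.3] [[0.131, 0.991, -0.0], [0.991, -0.131, 0.0], [0.0, -0.0, -1.0]] [0.4 0.2 0.3] 49.5963438673671 [-0.02  0.53 -0.18  0.86  0.    1.68]
```

View pics/w4.png

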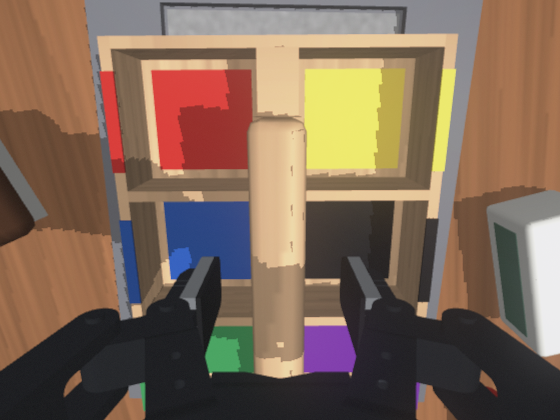

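move_arm(
  motion=[
    [0,0,-0.9,0,0,0],
    [0,0,-0.9,0,0,0],
    [0,0,-1,0,0,0],
    [0,0,-1,0,0,0],
    [0,0,-1,0,0,0],
    [0,0,-1,0,0,0],
    [0,0,-1,0,0,0],
    [0,0,-1,0,0,0],
    [0,0,0,0,0,0],
  ],
  hand=0,
)

```text
clock: 11.55
eef_pos: [608.8, 59.4, 337.3]
ee_rot: [[0.131, 0.991, 0.004], [0.991, -0.131, -0.0], [0.0, 0.004, -1.0]]
wrist_force: [0.3, 0.2, -0.2]
grip_width: -0.2
finger_force: 0.0
```

```bash
python3 - <<'E'
from h import *
st(); c=shot('wrist'); s=shot('side')
a=c['color'][:300,100:480]; b=cv2.resize(s['color'][140:260,240:380],None,fx=3,fy=3,interpolation=cv2.INTER_CUBIC)
W=np.zeros((360,800,3),np.uint8); W[:300,:380]=a; W[:360,380:800]=b
cv2.imwrite('pics/c5.png',W[:,:,::-1])
E
```

```text
11.55 [608.8  59.4 337.3] [[0.131, 0.991, 0.004], [0.991, -0.131, -0.0], [0.0, 0.004, -1.0]] [ 0.3  0.2 -0.2] -0.16068824287998945 [-0.02  0.41  0.14  1.3   0.    1.68]
```

View pics/c5.png

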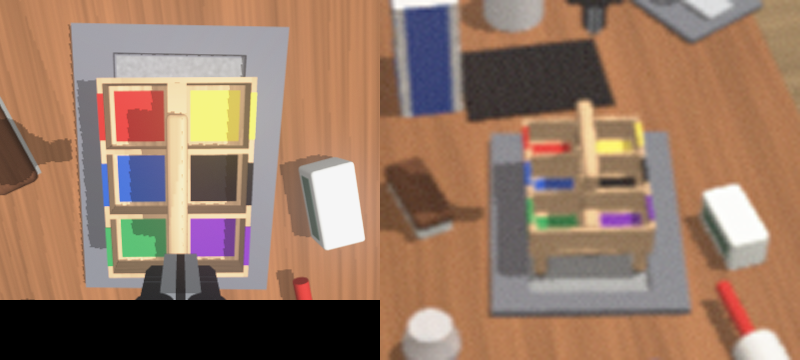

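```bash
python3 - <<'E'
from h import *
c=shot('wrist','w6.png')
im=cv2.cvtColor(c['color'],cv2.COLOR_RGB2GRAY).astype(float)
def edges(row,z,u0,u1):
    # strong horizontal gradients in the averaged rows
    g=np.gradient(cv2.GaussianBlur(im[row-2:row+3].mean(0)[None],(5,1),0)[0]); 
    i=[u for u in range(u0+1,u1-1) if abs(g[u])>6 and abs(g[u])>=abs(g[u-1]) and abs(g[u])>abs(g[u+1])]
    print(row,z,[(u,round(g[u])) for u in i])
edges(65,12,160,420); edges(40,12,160,420); edges(79,94,160,420); edges(149,94,160,420); edges(211,94,160,420); edges(271,94,160,420)
def tf(u,v,z):
    p=onz(c,u,v,z)-np.array([604.5,55,0]); a=np.radians(-7.4); return np.round([p[0]*np.cos(a)+p[1]*np.sin(a),-p[0]*np.sin(a)+p[1]*np.cos(a)],1)
for q in((214,65,12),(346,65,12),(172,30,12),(387,30,12),(197,79,94),(357,79,94),(207,274,94),(347,274,94)): print(q,tf(*q))
E
```

```text
65 12 [(171, -10), (175, 14), (214, -9), (217, 19), (344, -18), (349, 17), (389, -7)]
40 12 [(170, -8), (174, 12)]
79 94 [(173, -9), (176, 11), (198, 22), (360, -15)]
149 94 [(173, 14), (177, -8), (180, 11), (184, -14), (202, 35), (207, -17), (243, -10), (270, 17), (289, -12), (351, 11), (357, -17), (382, -10)]
211 94 [(180, -9), (183, 10), (188, -14), (206, 33), (211, -30), (270, 21), (289, -30), (348, 30), (353, -16), (391, -11), (411, -11)]
271 94 [(184, -9), (187, 11), (210, 17), (215, -29), (245, -17), (262, 19), (276, -19), (285, 18), (298, -18), (315, 18), (346, 27), (350, -17), (379, -9), (394, 7)]
(214, 65, 12) [-74.  122.8]
(346, 65, 12) [ 76.6 122.7]
(172, 30, 12) [-119.   159.3]
(387, 30, 12) [120.6 159.1]
(197, 79, 94) [-76.6 101.2]
(357, 79, 94) [ 73.7 101.1]
(207, 274, 94) [-78.  -98.3]
(347, 274, 94) [ 73.9 -98.4]
```

The stand is seated: the well edges, stand walls and bar all share the same centre column (about 280), so it is level and centred at about (606.5,55.5), yaw −7.5°. On to the bottles.

```bash
python3 - <<'E'
from h import *
to([610,-290,330],172.5)
E
```

```text
23 rows of [-0.539, -0.407, 0.007, -0.001, -0.001, -0.978]  total [-12.39, -9.35, 0.17, -0.02, -0.02, -22.5]
```

move_arm(
  motion=[
    [-0.54,-0.41,0,0,0,-0.98],
    [-0.54,-0.41,0,0,0,-0.98],
    [-0.54,-0.41,0,0,0,-0.98],
    [-0.54,-0.41,0,0,0,-0.98],
    [-0.54,-0.41,0,0,0,-0.98],
    [-0.54,-0.41,0,0,0,-0.98],
    [-0.54,-0.41,0,0,0,-0.98],
    [-0.54,-0.41,0,0,0,-0.98],
    [-0.54,-0.41,0,0,0,-0.98],
    [-0.54,-0.41,0,0,0,-0.98],
    [-0.54,-0.41,0,0,0,-0.98],
    [-0.54,-0.41,0,0,0,-0.98],
  ],
  hand=85,
)

```text
clock: 13.2
eef_pos: [529.2, -122.8, 333.8]
ee_rot: [[-0.638, 0.77, -0.002], [0.77, 0.638, 0.001], [0.002, -0.001, -1.0]]
wrist_force: [-0.3, 0.9, -0.3]
grip_width: 85.1
finger_force: 0.0
```

move_arm(
  motion=[
    [-0.54,-0.41,0,0,0,-0.98],
    [-0.54,-0.41,0,0,0,-0.98],
    [-0.54,-0.41,0,0,0,-0.98],
    [-0.54,-0.41,0,0,0,-0.98],
    [-0.54,-0.41,0,0,0,-0.98],
    [-0.54,-0.41,0,0,0,-0.98],
    [-0.54,-0.41,0,0,0,-0.98],
    [-0.54,-0.41,0,0,0,-0.98],
    [-0.54,-0.41,0,0,0,-0.98],
    [-0.54,-0.41,0,0,0,-0.98],
    [-0.54,-0.41,0,0,0,-0.98],
    [0,0,0,0,0,0],
  ],
)

```text
clock: 14.7
eef_pos: [597.8, -291.8, 333.1]
ee_rot: [[-0.992, 0.129, -0.002], [0.129, 0.992, 0.001], [0.003, 0.001, -1.0]]
wrist_force: [0.5, 0.1, -1.4]
grip_width: 84.8
finger_force: 0.0
```

```bash
cat >> h.py <<'E'
HUE=dict(blue=((105,150,60),(120,255,255)),yellow=((24,150,120),(33,255,255)),red=((0,190,80),(4,255,255)),green=((60,130,50),(85,255,255)),purple=((128,110,50),(155,255,255)),orange=((6,200,150),(15,255,255)),black=((0,0,0),(180,90,60)))
def caps(c,z=100):
    """cap tops in the wrist picture: round blobs of about the right size"""
    h=cv2.cvtColor(c['color'],cv2.COLOR_RGB2HSV)
    for n,(lo,hi) in HUE.items():
        m=cv2.morphologyEx(cv2.inRange(h,lo,hi),cv2.MORPH_OPEN,np.ones((3,3)))
        k,_,s,ce=cv2.connectedComponentsWithStats(m)
        for i in range(1,k):
            if 150<s[i,4]<4000: print(n,s[i].tolist(),np.round(ce[i]),np.round(onz(c,*ce[i],z)[:2],1))
E
python3 - <<'E'
from h import *
st(); c=shot('wrist','w7.png'); caps(c)
E
```

```text
14.7 [ 597.8 -291.8  333.1] [[-0.992, 0.129, -0.002], [0.129, 0.992, 0.001], [0.003, 0.001, -1.0]] [ 0.5  0.1 -1.4] 84.82803615017654 [-0.56  0.53  0.32  1.36 -0.   -0.44]
blue [285, 186, 27, 27, 588] [298. 199.] [ 616.4 -275.2]
green [539, 78, 21, 50, 778] [551. 101.] [553.  -29.8]
purple [524, 156, 36, 45, 1315] [541. 178.] [626.2 -34.3]
purple [529, 214, 31, 6, 183] [544. 217.] [667. -29.]
black [166, 0, 37, 27, 676] [185.  11.] [ 435.2 -354.5]
black [195, 18, 28, 30, 224] [212.  37.] [ 458.4 -334. ]
```

View pics/w7.png

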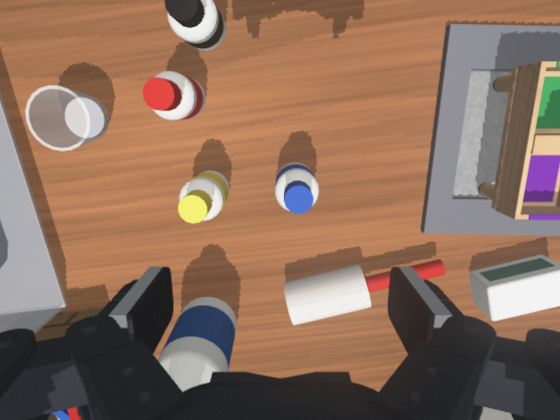

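Wrist view: both near stand feet are on the sunken floor (500,85) and (490,190). Blue cap at (298,198), yellow (193,208), red (159,95), black (185,8). Taking blue first.

move_arm(
  motion=[
    [-0.2,0.26,1,0,0,0],
    [-0.2,0.25,1,0,0,0],
    [-0.2,0.25,1,0,0,0],
    [0,0,1,0,0,0],
    [0,0,1,0,0,0],
    [0,0,1,0,0,0],
    [0,0,1,0,0,0],
    [0,0,1,0,0,0],
    [0,0,1,0,0,0],
    [0,0,0.64,0,0,0],
    [0,0,0,0,0,0],
    [0,0,0,0,0,0],
  ],
)

```text
clock: 16.25
eef_pos: [615.7, -274.6, 95.3]
ee_rot: [[-0.992, 0.128, 0.001], [0.128, 0.992, -0.001], [-0.001, -0.0, -1.0]]
wrist_force: [0.4, -0.4, -0.4]
grip_width: 84.8
finger_force: 0.0
```

move_arm(
  motion=[
    [0,0,0,0,0,0],
    [0,0,0,0,0,0],
    [0,0,0,0,0,0],
    [0,0,0,0,0,0],
    [0,0,0,0,0,0],
  ],
  hand=0,
  grip_force=40,
)

```text
clock: 16.88
eef_pos: [615.5, -274.9, 94.8]
ee_rot: [[-0.992, 0.128, 0.001], [0.128, 0.992, -0.001], [-0.001, -0.001, -1.0]]
wrist_force: [-0.3, -1.4, 3.4]
grip_width: 28.6
finger_force: 39.5
```

```bash
python3 - <<'E'
from h import *
st(); o=arm.get_obs(); R=Rd(172.5); p=np.array(o['eef_pos'])
a=to([615,-275,275],172.5); b=to([566.8,60.7,275],172.5,start=(a[0],R)); to([566.8,60.7,153],172.5,start=b)
E
```

```text
16.875 [ 615.5 -274.9   94.8] [[-0.992, 0.128, 0.001], [0.128, 0.992, -0.001], [-0.001, -0.001, -1.0]] [-0.3 -1.4  3.4] 28.620855857011236 [-0.53  0.68 -0.03  0.86 -0.   -0.4 ]
8 rows of [0.002, -0.001, -0.901, -0.001, 0.001, 0.004]  total [0.02, -0.01, -7.21, -0.01, 0.01, 0.03]
14 rows of [0.262, 0.933, 0.0, 0.0, 0.0, 0.0]  total [3.66, 13.06, 0.0, 0.0, 0.0, 0.0]
5 rows of [0.0, 0.0, 0.976, 0.0, 0.0, 0.0]  total [0.0, 0.0, 4.88, 0.0, 0.0, 0.0]
```

move_arm(
  motion=[
    [0,0,-0.5,0,0,0],
    [0,0,-1,0,0,0],
    [0,0,-1,0,0,0],
    [0,0,-1,0,0,0],
    [0,0,-1,0,0,0],
    [0,0,-1,0,0,0],
    [0,0,-1,0,0,0],
    [0.13,0.47,-0.7,0,0,0],
    [0.26,0.93,0,0,0,0],
    [0.26,0.93,0,0,0,0],
    [0.26,0.93,0,0,0,0],
    [0.26,0.93,0,0,0,0],
    [0.26,0.93,0,0,0,0],
    [0.26,0.93,0,0,0,0],
    [0.26,0.93,0,0,0,0],
  ],
)

```text
clock: 18.75
eef_pos: [589.0, -93.6, 274.3]
ee_rot: [[-0.992, 0.128, 0.0], [0.128, 0.992, 0.0], [-0.0, 0.0, -1.0]]
wrist_force: [-0.4, -0.0, -1.3]
grip_width: 28.8
finger_force: 39.8
```

move_arm(
  motion=[
    [0.26,0.93,0,0,0,0],
    [0.26,0.93,0,0,0,0],
    [0.26,0.93,0,0,0,0],
    [0.26,0.93,0,0,0,0],
    [0.26,0.93,0,0,0,0],
    [0.26,0.93,0,0,0,0],
    [0.13,0.5,0,0,0,0],
    [0,0,0,0,0,0],
    [0,0,0,0,0,0],
  ],
)

```text
clock: 19.88
eef_pos: [566.9, 60.5, 274.3]
ee_rot: [[-0.992, 0.129, 0.0], [0.129, 0.992, -0.001], [-0.0, -0.0, -1.0]]
wrist_force: [-0.3, 0.6, -2.0]
grip_width: 28.8
finger_force: 39.8
```

```bash
python3 - <<'E'
from h import *
st(); to([566.8,60.7,156],172.5); c=shot('wrist','w8.png')
E
```

```text
19.875 [566.9  60.5 274.3] [[-0.992, 0.129, 0.0], [0.129, 0.992, -0.001], [-0.0, -0.0, -1.0]] [-0.3  0.6 -2. ] 28.84169486238119 [-0.02  0.35 -0.1   1.12 -0.    0.11]
5 rows of [0.001, 0.002, 0.946, -0.001, 0.001, 0.006]  total [0.01, 0.01, 4.73, -0.01, 0.0, 0.03]
```

View pics/w8.png

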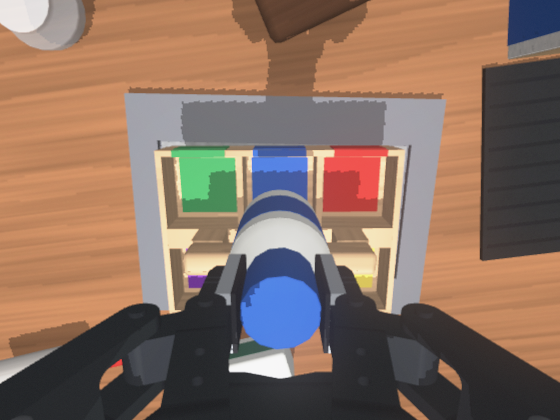

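```bash
python3 - <<'E'
from h import *
c=shot('wrist'); h=cv2.cvtColor(c['color'],cv2.COLOR_RGB2HSV); m=cv2.inRange(h,(105,150,130),(120,255,255)); m[:245]=0
k,_,s,ce=cv2.connectedComponentsWithStats(m); i=1+np.argmax(s[1:,4]); print(s[i],ce[i])
print(onz(c,281,293,279.5))
for n,(u,v) in dict(g=(209,150),r=(354,150)).items(): print(n,onz(c,u,v,94))
for q in((158,150),(401,150),(162,222),(397,222)): print(onz(c,*q,94))
E
```

```text
[ 240  276   81   73 4624] [280.35315744 311.61288927]
[561.0885566   61.74095989 279.5       ]
g [522.81716471   7.37829186  94.        ]
r [538.06842116 125.75108755  94.        ]
[517.45368894 -34.25038466  94.        ]
[543.01261742 164.12552153  94.        ]
[578.67129657 -44.20839109  94.        ]
[604.75925553 158.18672425  94.        ]
```

```bash
python3 - <<'E'
from h import *
c=shot('wrist'); o=arm.get_obs()
for v in (305,311): 
  for z in (277,281): print(v,z,onz(c,280.5,v,z))
h=cv2.cvtColor(c['color'],cv2.COLOR_RGB2HSV); print(h[244:352:4,280].tolist())
E
```

```text
305 277 [567.18655709  60.7013867  277.        ]
305 281 [564.90340066  60.9900038  281.        ]
311 277 [569.62352694  60.38761226 277.        ]
311 281 [567.25829611  60.68679693 281.        ]
[[20, 3, 222], [112, 80, 137], [112, 129, 117], [112, 132, 118], [112, 135, 119], [112, 136, 118], [112, 140, 118], [112, 142, 120], [111, 160, 169], [110, 164, 230], [110, 164, 230], [110, 166, 230], [110, 164, 230], [110, 166, 230], [110, 165, 230], [110, 165, 230], [110, 165, 230], [110, 166, 230], [110, 165, 230], [110, 165, 230], [110, 165, 230], [110, 164, 229], [110, 165, 229], [110, 163, 229], [110, 163, 229], [110, 164, 229], [111, 129, 208]]
```

move_arm(
  motion=[
    [0,0,0.8,0,0,0],
    [0,0,0.8,0,0,0],
    [0,0,0.8,0,0,0],
    [0,0,0.8,0,0,0],
    [0,0,0.8,0,0,0],
    [0,0,0.4,0,0,0],
    [0,0,0.3,0,0,0],
    [0,0,0,0,0,0],
  ],
)

```text
clock: 21.02
eef_pos: [566.7, 60.8, 156.7]
ee_rot: [[-0.992, 0.128, -0.0], [0.128, 0.992, -0.0], [0.0, -0.0, -1.0]]
wrist_force: [0.3, 0.3, -2.1]
grip_width: 28.8
finger_force: 39.8
```

move_arm(
  motion=[
    [0,0,0,0,0,0],
    [0,0,0,0,0,0],
    [0,0,0,0,0,0],
  ],
  hand=46,
)

```text
clock: 21.4
eef_pos: [567.2, 61.0, 157.4]
ee_rot: [[-0.992, 0.128, 0.001], [0.128, 0.992, -0.0], [-0.001, 0.0, -1.0]]
wrist_force: [-0.4, 1.0, -1.0]
grip_width: 46.0
finger_force: 0.0
```

```bash
python3 - <<'E'
from h import *
st(); R=Rd(172.5)
a=([566.8,60.7,270],R); a=to([560,-275,270],172.5,start=a)
E
```

```text
21.4 [567.2  61.  157.4] [[-0.992, 0.128, 0.001], [0.128, 0.992, -0.0], [-0.001, 0.0, -1.0]] [-0.4  1.  -1. ] 46.038462149725106 [-0.02  0.44 -0.28  0.85 -0.    0.11]
14 rows of [-0.106, -0.953, 0.0, 0.0, 0.0, 0.0]  total [-1.48, -13.35, 0.0, 0.0, 0.0, 0.0]
```

move_arm(
  motion=[
    [0,0,-0.6,0,0,0],
    [0,0,-1,0,0,0],
    [0,0,-1,0,0,0],
    [0,0,-1,0,0,0],
    [0,-0.2,-1,0,0,0],
    [-0.19,-0.99,-1,0,0,0],
    [-0.19,-0.99,0,0,0,0],
    [-0.19,-0.99,0,0,0,0],
    [-0.19,-0.99,0,0,0,0],
    [-0.19,-0.99,0,0,0,0],
    [-0.19,-0.99,0,0,0,0],
    [-0.19,-0.99,0,0,0,0],
  ],
  hand=85,
)

```text
clock: 22.9
eef_pos: [577.1, -120.9, 298.1]
ee_rot: [[-0.992, 0.128, 0.001], [0.128, 0.992, -0.0], [-0.001, -0.0, -1.0]]
wrist_force: [-1.0, -0.2, 0.2]
grip_width: 84.6
finger_force: 0.0
```

move_arm(
  motion=[
    [-0.19,-0.99,0,0,0,0],
    [-0.19,-0.99,0,0,0,0],
    [-0.19,-0.99,0,0,0,0],
    [-0.19,-0.99,0,0,0,0],
    [-0.19,-0.99,0,0,0,0],
    [-0.19,-0.99,0,0,0,0],
    [-0.19,-0.99,0,0,0,0],
    [-0.19,-0.99,0,0,0,0],
    [-0.19,-0.7,0,0,0,0],
    [0,0,0,0,0,0],
  ],
)

```text
clock: 24.15
eef_pos: [591.5, -341.1, 296.2]
ee_rot: [[-0.992, 0.13, -0.0], [0.13, 0.992, 0.0], [0.0, 0.0, -1.0]]
wrist_force: [-0.1, 0.1, -0.9]
grip_width: 84.7
finger_force: 0.0
```

```bash
cat >> h.py <<'E'
HUE.update(yellow=((24,110,130),(34,255,255)),red=((0,150,80),(6,255,255)))
HUE['red2']=((172,150,80),(180,255,255))
E
python3 - <<'E'
from h import *
st(); c=shot('wrist','w9.png'); caps(c)
h=cv2.cvtColor(c['color'],cv2.COLOR_RGB2HSV)
s=shot('side','s9.png')
E
```

```text
24.15 [ 591.5 -341.1  296.2] [[-0.992, 0.13, -0.0], [0.13, 0.992, 0.0], [0.0, 0.0, -1.0]] [-0.1  0.1 -0.9] 84.66540843922358 [-0.63  0.57  0.3   1.3  -0.   -0.5 ]
yellow [235, 178, 32, 17, 167] [252. 183.] [ 582.  -364.5]
yellow [222, 198, 33, 37, 945] [239. 216.] [ 610.4 -380.9]
red [187, 73, 38, 36, 1083] [205.  91.] [ 500.3 -391.4]
red [439, 272, 65, 27, 1037] [472. 285.] [ 707.6 -169.7]
black [220, 0, 34, 17, 326] [237.   8.] [ 442.2 -355.4]
black [232, 20, 35, 21, 208] [251.  34.] [ 461.9 -347.2]
```

View pics/w9.png

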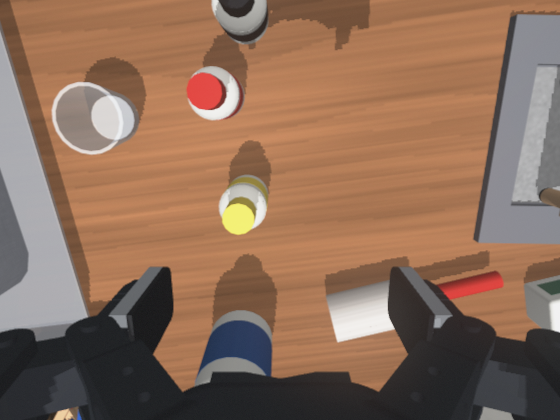

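Yellow cap at (239,216) → (611,−381). Grasping it.

move_arm(
  motion=[
    [-0.49,-0.75,1,0,0,0],
    [-0.49,-0.74,1,0,0,0],
    [0,0,1,0,0,0],
    [0,0,1,0,0,0],
    [0,0,1,0,0,0],
    [0,0,1,0,0,0],
    [0,0,1,0,0,0],
    [0,0,0.8,0,0,0],
    [0,0,0.35,0,0,0],
    [0,0,0,0,0,0],
    [0,0,0,0,0,0],
  ],
)

```text
clock: 25.62
eef_pos: [611.9, -379.6, 94.3]
ee_rot: [[-0.992, 0.128, 0.001], [0.128, 0.992, -0.001], [-0.002, -0.001, -1.0]]
wrist_force: [-0.6, -0.6, 0.7]
grip_width: 85.1
finger_force: 0.0
```

move_arm(
  motion=[
    [0,0,0,0,0,0],
    [0,0,0,0,0,0],
    [0,0,0,0,0,0],
    [0,0,0,0,0,0],
    [0,0,0,0,0,0],
  ],
  hand=0,
  grip_force=40,
)

```text
clock: 26.25
eef_pos: [611.4, -379.6, 93.3]
ee_rot: [[-0.992, 0.128, 0.0], [0.128, 0.992, -0.001], [-0.0, -0.0, -1.0]]
wrist_force: [-0.1, -0.0, 1.1]
grip_width: 29.1
finger_force: 39.5
```

```bash
python3 - <<'E'
from h import *
o=arm.get_obs(); p=np.array(o['eef_pos']); p[2]=275
to([654.9,116.7,275],172.5,start=(p,np.array(o['ee_rot'])))
E
```

```text
20 rows of [0.042, 0.996, -0.0, -0.0, 0.0, 0.002]  total [0.84, 19.91, -0.01, -0.01, 0.01, 0.04]
```

move_arm(
  motion=[
    [0,0,-0.5,0,0,0],
    [0,0,-1,0,0,0],
    [0,0,-1,0,0,0],
    [0,0,-1,0,0,0],
    [0,0,-1,0,0,0],
    [0.04,0.9,-1,0,0,0],
    [0.04,1,-1,0,0,0],
    [0.04,1,-0.8,0,0,0],
    [0.04,1,0,0,0,0],
    [0.04,1,0,0,0,0],
    [0.04,1,0,0,0,0],
    [0.04,1,0,0,0,0],
    [0.04,1,0,0,0,0],
    [0.04,1,0,0,0,0],
    [0.04,1,0,0,0,0],
    [0.04,1,0,0,0,0],
  ],
)

```text
clock: 28.25
eef_pos: [635.4, -106.1, 275.6]
ee_rot: [[-0.992, 0.128, 0.0], [0.128, 0.992, -0.0], [-0.0, 0.0, -1.0]]
wrist_force: [-0.1, 0.1, -1.3]
grip_width: 28.6
finger_force: 39.7
```

move_arm(
  motion=[
    [0.04,1,0,0,0,0],
    [0.04,1,0,0,0,0],
    [0.04,1,0,0,0,0],
    [0.04,1,0,0,0,0],
    [0.04,1,0,0,0,0],
    [0.04,1,0,0,0,0],
    [0.04,1,0,0,0,0],
    [0.04,1,0,0,0,0],
    [0.04,1,0,0,0,0],
    [0,0,0,0,0,0],
    [0,0,0,0,0,0],
  ],
)

```text
clock: 29.62
eef_pos: [654.9, 116.7, 275.4]
ee_rot: [[-0.992, 0.128, -0.0], [0.128, 0.992, -0.001], [0.0, -0.001, -1.0]]
wrist_force: [0.0, 0.5, -1.4]
grip_width: 29.4
finger_force: 39.8
```

```bash
python3 - <<'E'
from h import *
st(); to([654.9,116.7,154],172.5)
c=shot('wrist'); h=cv2.cvtColor(c['color'],cv2.COLOR_RGB2HSV)
m=cv2.inRange(h,(24,110,190),(34,255,255)); m[:250]=0
k,_,s,ce=cv2.connectedComponentsWithStats(m); i=1+np.argmax(s[1:,4]); print(s[i],onz(c,*ce[i],280))
E
```

```text
29.625 [654.9 116.7 275.4] [[-0.992, 0.128, -0.0], [0.128, 0.992, -0.001], [0.0, -0.001, -1.0]] [ 0.   0.5 -1.4] 29.37610931030989 [ 0.07  0.54  0.19  1.23 -0.    0.19]
5 rows of [0.0, 0.001, 0.972, -0.002, -0.0, 0.008]  total [0.0, 0.0, 4.86, -0.01, -0.0, 0.04]
[ 240  279   82   75 4784] [658.48027906 116.87478232 280.        ]
```

move_arm(
  motion=[
    [0.1,0,0.8,0,0,0],
    [0,0,0.8,0,0,0],
    [0,0,0.8,0,0,0],
    [0,0,0.8,0,0,0],
    [0,0,0.8,0,0,0],
    [0,0,0.4,0,0,0],
    [0,0,0.4,0,0,0],
    [0,0,0,0,0,0],
  ],
)

```text
clock: 30.68
eef_pos: [652.4, 116.7, 155.1]
ee_rot: [[-0.992, 0.128, -0.001], [0.128, 0.992, -0.0], [0.001, -0.0, -1.0]]
wrist_force: [-0.8, 0.4, -1.5]
grip_width: 28.8
finger_force: 39.7
```

move_arm(
  motion=[
    [0,0,0,0,0,0],
    [0,0,0,0,0,0],
    [0,0,0,0,0,0],
  ],
  hand=46,
)

```text
clock: 31.05
eef_pos: [653.0, 117.0, 156.2]
ee_rot: [[-0.992, 0.128, 0.001], [0.128, 0.992, 0.0], [-0.001, 0.0, -1.0]]
wrist_force: [-0.3, -0.1, 0.5]
grip_width: 46.0
finger_force: 0.0
```

```bash
python3 - <<'E'
from h import *
st(); o=arm.get_obs();p=np.array(o['eef_pos']);p[2]=290
a=to([530,-375,290],172.5,start=(p,Rd(172.5)))
E
```

```text
31.05 [653.  117.  156.2] [[-0.992, 0.128, 0.001], [0.128, 0.992, 0.0], [-0.001, 0.0, -1.0]] [-0.3 -0.1  0.5] 46.03125548433231 [ 0.07  0.6  -0.    0.96  0.    0.19]
21 rows of [0.11, -0.96, 0.0, 0.0, 0.0, 0.0]  total [2.31, -20.16, 0.0, 0.0, 0.0, 0.0]
```

move_arm(
  motion=[
    [0,0,-0.6,0,0,0],
    [0,0,-1,0,0,0],
    [0,0,-1,0,0,0],
    [0,0,-1,0,0,0],
    [0,-0.4,-1,0,0,0],
    [0.11,-0.96,-0.8,0,0,0],
    [0.11,-0.96,0,0,0,0],
    [0.11,-0.96,0,0,0,0],
    [0.11,-0.96,0,0,0,0],
    [0.11,-0.96,0,0,0,0],
    [0.11,-0.96,0,0,0,0],
    [0.11,-0.96,0,0,0,0],
    [0.11,-0.96,0,0,0,0],
    [0.11,-0.96,0,0,0,0],
    [0.11,-0.96,0,0,0,0],
    [0.11,-0.96,0,0,0,0],
  ],
  hand=85,
)

```text
clock: 33.05
eef_pos: [585.9, -152.7, 289.1]
ee_rot: [[-0.992, 0.129, -0.002], [0.129, 0.992, 0.001], [0.003, 0.001, -1.0]]
wrist_force: [0.2, 0.3, -0.3]
grip_width: 85.1
finger_force: 0.0
```

move_arm(
  motion=[
    [0.11,-0.96,0,0,0,0],
    [0.11,-0.96,0,0,0,0],
    [0.11,-0.96,0,0,0,0],
    [0.11,-0.96,0,0,0,0],
    [0.11,-0.96,0,0,0,0],
    [0.11,-0.96,0,0,0,0],
    [0.11,-0.96,0,0,0,0],
    [0.11,-0.96,0,0,0,0],
    [0.11,-0.96,0,0,0,0],
    [0.11,-0.6,0,0,0,0],
    [0,0,0,0,0,0],
    [0,0,0,0,0,0],
  ],
)

```text
clock: 34.55
eef_pos: [530.9, -376.0, 290.5]
ee_rot: [[-0.992, 0.127, 0.0], [0.127, 0.992, 0.001], [0.0, 0.001, -1.0]]
wrist_force: [0.3, -1.2, -0.8]
grip_width: 84.7
finger_force: 0.0
```

```bash
python3 - <<'E'
from h import *
st(); c=shot('wrist','w10.png'); caps(c)
s=shot('top','t10.png')
E
```

```text
34.55 [ 530.9 -376.   290.5] [[-0.992, 0.127, 0.0], [0.127, 0.992, 0.001], [0.0, 0.001, -1.0]] [ 0.3 -1.2 -0.8] 84.74326276102083 [-0.73  0.5   0.17  1.24  0.   -0.6 ]
red [239, 141, 34, 35, 914] [256. 158.] [ 499.1 -392.3]
red [492, 317, 42, 21, 628] [513. 327.] [ 694.3 -167.1]
```

View pics/w10.png

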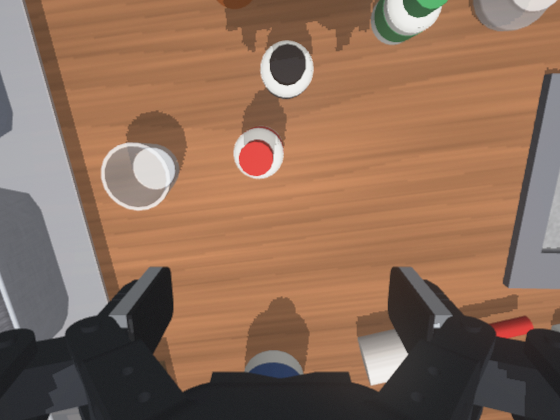

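Red cap at (256,158) → (499,−392), 100 px clear of the cup. Grasping.

move_arm(
  motion=[
    [0.59,-0.41,1,0,0,0],
    [0.59,-0.4,1,0,0,0],
    [0,0,1,0,0,0],
    [0,0,1,0,0,0],
    [0,0,1,0,0,0],
    [0,0,1,0,0,0],
    [0,0,1,0,0,0],
    [0,0,0.65,0,0,0],
    [0,0,0.3,0,0,0],
    [0,0,0,0,0,0],
    [0,0,0,0,0,0],
  ],
)

```text
clock: 36.02
eef_pos: [499.5, -393.3, 92.8]
ee_rot: [[-0.992, 0.128, 0.001], [0.128, 0.992, -0.001], [-0.001, -0.001, -1.0]]
wrist_force: [0.0, -1.2, 1.2]
grip_width: 84.8
finger_force: 0.0
```

move_arm(
  motion=[
    [0,0,0,0,0,0],
    [0,0,0,0,0,0],
    [0,0,0,0,0,0],
    [0,0,0,0,0,0],
    [0,0,0,0,0,0],
  ],
  hand=0,
)

```text
clock: 36.65
eef_pos: [499.1, -393.1, 92.1]
ee_rot: [[-0.992, 0.128, 0.0], [0.128, 0.992, -0.001], [-0.001, -0.001, -1.0]]
wrist_force: [0.6, -1.0, 2.4]
grip_width: 28.8
finger_force: 39.6
```

```bash
python3 - <<'E'
from h import *
o=arm.get_obs(); p=np.array(o['eef_pos']); p[2]=275
to([575.5,127.1,275],172.5,start=(p,np.array(o['ee_rot'])))
E
```

```text
22 rows of [-0.015, 0.956, -0.0, -0.0, 0.0, 0.002]  total [-0.34, 21.03, -0.01, -0.01, 0.01, 0.04]
```

move_arm(
  motion=[
    [0,0,-0.5,0,0,0],
    [0,0,-1,0,0,0],
    [0,0,-1,0,0,0],
    [0,0,-1,0,0,0],
    [0,0,-1,0,0,0],
    [-0.02,0.95,-1,0,0,0],
    [-0.02,0.95,-1,0,0,0],
    [-0.02,0.95,-0.8,0,0,0],
    [-0.02,0.95,0,0,0,0],
    [-0.02,0.95,0,0,0,0],
    [-0.02,0.95,0,0,0,0],
    [-0.02,0.95,0,0,0,0],
    [-0.02,0.95,0,0,0,0],
    [-0.02,0.95,0,0,0,0],
    [-0.02,0.95,0,0,0,0],
    [-0.02,0.95,0,0,0,0],
  ],
)

```text
clock: 38.65
eef_pos: [537.4, -132.6, 273.4]
ee_rot: [[-0.992, 0.128, -0.001], [0.128, 0.992, 0.001], [0.002, 0.0, -1.0]]
wrist_force: [0.4, 0.1, -0.9]
grip_width: 28.7
finger_force: 39.8
```

move_arm(
  motion=[
    [-0.01,0.96,0,0,0,0],
    [-0.01,0.96,0,0,0,0],
    [-0.01,0.96,0,0,0,0],
    [-0.01,0.96,0,0,0,0],
    [-0.01,0.96,0,0,0,0],
    [-0.01,0.96,0,0,0,0],
    [-0.01,0.96,0,0,0,0],
    [-0.01,0.96,0,0,0,0],
    [-0.01,0.96,0,0,0,0],
    [-0.01,0.96,0,0,0,0],
    [-0.01,0.98,0,0,0,0],
    [0,0,0,0,0,0],
    [0,0,0,0,0,0],
  ],
)

```text
clock: 40.28
eef_pos: [573.8, 127.6, 273.6]
ee_rot: [[-0.992, 0.128, -0.001], [0.128, 0.992, -0.001], [0.001, -0.001, -1.0]]
wrist_force: [-0.1, -0.2, -2.0]
grip_width: 29.1
finger_force: 39.9
```

```bash
cat >> h.py <<'E'
def held(n,goal):
    """top disc of the held cap against the goal"""
    c=shot('wrist'); h=cv2.cvtColor(c['color'],cv2.COLOR_RGB2HSV); lo,hi=HUE[n]
    m=cv2.inRange(h,(lo[0],100,lo[2] if n=='black' else 150),(hi[0],255,255)); m[:250]=0; m[:,:235]=0;m[:,330:]=0
    k,_,s,ce=cv2.connectedComponentsWithStats(m); i=1+np.argmax(s[1:,4]); o=arm.get_obs(); z=o['eef_pos'][2]+5.5
    print(s[i],'cap',np.round(onz(c,*ce[i],z),1)); st(); to([*goal,153],172.5)
E
python3 - <<'E'
from h import *
held('red',(575.5,127.1))
E
```

```text
[ 239  266   83   86 5076] cap [575.5 128.  279.3]
40.325 [573.9 127.3 273.8] [[-0.992, 0.128, -0.001], [0.128, 0.992, -0.0], [0.001, -0.001, -1.0]] [-0.1  0.9 -0.9] 29.00349024145975 [ 0.09  0.39 -0.05  1.13 -0.    0.22]
5 rows of [-0.013, 0.001, 0.967, -0.002, -0.002, 0.007]  total [-0.07, 0.0, 4.83, -0.01, -0.01, 0.03]
```

move_arm(
  motion=[
    [0,0,0.8,0,0,0],
    [0,0,0.8,0,0,0],
    [0,0,0.8,0,0,0],
    [0,0,0.8,0,0,0],
    [0,0,0.8,0,0,0],
    [0,0,0.4,0,0,0],
    [0,0,0.37,0,0,0],
    [0,0,0,0,0,0],
  ],
)

```text
clock: 41.32
eef_pos: [574.1, 127.3, 154.7]
ee_rot: [[-0.992, 0.128, -0.001], [0.128, 0.992, -0.0], [0.001, -0.0, -1.0]]
wrist_force: [1.0, -0.4, -1.6]
grip_width: 28.9
finger_force: 39.9
```

move_arm(
  motion=[
    [0,0,0,0,0,0],
    [0,0,0,0,0,0],
    [0,0,0,0,0,0],
  ],
  hand=44,
)

```text
clock: 41.7
eef_pos: [574.8, 127.6, 155.6]
ee_rot: [[-0.992, 0.128, 0.001], [0.128, 0.992, 0.0], [-0.001, 0.0, -1.0]]
wrist_force: [0.2, 0.9, 0.4]
grip_width: 44.2
finger_force: 0.0
```

```bash
python3 - <<'E'
from h import *
o=arm.get_obs();p=np.array(o['eef_pos']);p[2]=280
a=to([455,-300,280],172.5,start=(p,Rd(172.5)))
E
```

```text
18 rows of [0.14, -0.977, 0.0, 0.0, 0.0, 0.0]  total [2.52, -17.58, 0.0, 0.0, 0.0, 0.0]
```

move_arm(
  motion=[
    [0,0,-0.6,0,0,0],
    [0,0,-1,0,0,0],
    [0,0,-1,0,0,0],
    [0,0,-1,0,0,0],
    [0.14,-0.5,-1,0,0,0],
    [0.14,-0.97,-0.4,0,0,0],
    [0.14,-0.97,0,0,0,0],
    [0.14,-0.97,0,0,0,0],
    [0.14,-0.97,0,0,0,0],
    [0.14,-0.97,0,0,0,0],
    [0.14,-0.97,0,0,0,0],
    [0.14,-0.97,0,0,0,0],
  ],
)

```text
clock: 43.2
eef_pos: [523.2, -50.4, 281.4]
ee_rot: [[-0.992, 0.128, 0.002], [0.128, 0.992, -0.0], [-0.002, -0.0, -1.0]]
wrist_force: [0.9, 0.6, -0.3]
grip_width: 44.0
finger_force: 0.0
```

move_arm(
  motion=[
    [0.14,-0.97,0,0,0,0],
    [0.14,-0.97,0,0,0,0],
    [0.14,-0.97,0,0,0,0],
    [0.14,-0.97,0,0,0,0],
    [0.14,-0.97,0,0,0,0],
    [0.14,-0.97,0,0,0,0],
    [0.14,-0.97,0,0,0,0],
    [0.14,-0.97,0,0,0,0],
    [0.14,-0.97,0,0,0,0],
    [0.14,-0.97,0,0,0,0],
    [0,0,0,0,0,0],
    [0,0,0,0,0,0],
  ],
  hand=85,
)

```text
clock: 44.7
eef_pos: [457.6, -285.2, 280.6]
ee_rot: [[-0.992, 0.128, 0.001], [0.128, 0.992, 0.0], [-0.001, 0.0, -1.0]]
wrist_force: [-0.0, -0.2, 0.3]
grip_width: 85.0
finger_force: 0.0
```

```bash
python3 - <<'E'
from h import *
st(); c=shot('wrist','w11.png'); caps(c)
E
```

```text
44.7 [ 457.6 -285.2  280.6] [[-0.992, 0.128, 0.001], [0.128, 0.992, 0.0], [-0.001, 0.0, -1.0]] [-0.  -0.2  0.3] 84.98084650535378 [-0.69  0.29 -0.17  1.11  0.   -0.57]
purple [549, 310, 11, 22, 192] [555. 321.] [612.2 -43.6]
black [174, 150, 39, 37, 806] [191. 167.] [ 425.2 -355.8]
```

View pics/w11.png

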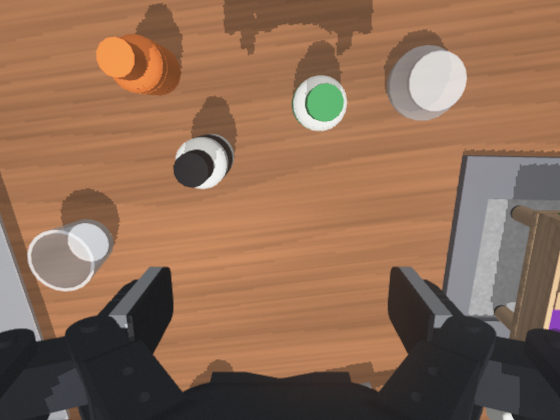

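Black cap at (191,167) → (425,−356); the orange look-alike at (116,57) stays put. Green is at (325,101). Grasping black.

move_arm(
  motion=[
    [0.31,-0.99,0.8,0,0,0],
    [0.31,-0.99,0.8,0,0,0],
    [0.31,-0.99,0.8,0,0,0],
    [0,0,1,0,0,0],
    [0,0,1,0,0,0],
    [0,0,1,0,0,0],
    [0,0,1,0,0,0],
    [0,0,0.7,0,0,0],
    [0,0,0.45,0,0,0],
    [0,0,0,0,0,0],
    [0,0,0,0,0,0],
  ],
)

```text
clock: 46.12
eef_pos: [425.5, -356.5, 92.0]
ee_rot: [[-0.992, 0.128, 0.001], [0.128, 0.992, -0.001], [-0.001, -0.001, -1.0]]
wrist_force: [0.4, -0.2, -0.2]
grip_width: 85.1
finger_force: 0.0
```

move_arm(
  motion=[
    [0,0,0,0,0,0],
    [0,0,0,0,0,0],
    [0,0,0,0,0,0],
    [0,0,0,0,0,0],
    [0,0,0,0,0,0],
  ],
  hand=0,
)

```text
clock: 46.75
eef_pos: [425.1, -356.6, 91.7]
ee_rot: [[-0.992, 0.128, 0.0], [0.128, 0.992, -0.001], [-0.0, -0.001, -1.0]]
wrist_force: [-0.8, -0.1, 4.3]
grip_width: 29.1
finger_force: 39.7
```

```bash
python3 - <<'E'
from h import *
o=arm.get_obs(); p=np.array(o['eef_pos']); p[2]=275
to([646.2,50.3,275],172.5,start=(p,np.array(o['ee_rot'])))
E
```

```text
18 rows of [-0.37, 0.96, -0.0, -0.0, 0.0, 0.002]  total [-6.66, 17.28, -0.0, -0.01, 0.01, 0.04]
```

move_arm(
  motion=[
    [0,0,-0.5,0,0,0],
    [0,0,-1,0,0,0],
    [0,0,-1,0,0,0],
    [0,0,-1,0,0,0],
    [0,0,-1,0,0,0],
    [-0.37,0.96,-1,0,0,0],
    [-0.37,0.96,-1,0,0,0],
    [-0.37,0.96,-1,0,0,0],
    [-0.37,0.96,0,0,0,0],
    [-0.37,0.96,0,0,0,0],
    [-0.37,0.96,0,0,0,0],
    [-0.37,0.96,0,0,0,0],
    [-0.37,0.96,0,0,0,0],
    [-0.37,0.96,0,0,0,0],
  ],
)

```text
clock: 48.5
eef_pos: [535.0, -151.7, 278.9]
ee_rot: [[-0.992, 0.128, -0.001], [0.128, 0.992, 0.0], [0.001, 0.0, -1.0]]
wrist_force: [-0.6, -0.3, -1.7]
grip_width: 29.2
finger_force: 40.1
```

move_arm(
  motion=[
    [-0.37,0.96,0,0,0,0],
    [-0.37,0.96,0,0,0,0],
    [-0.37,0.96,0,0,0,0],
    [-0.37,0.96,0,0,0,0],
    [-0.37,0.96,0,0,0,0],
    [-0.37,0.96,0,0,0,0],
    [-0.37,0.96,0,0,0,0],
    [-0.37,0.96,0,0,0,0],
    [-0.37,0.96,0,0,0,0],
    [0,0,0,0,0,0],
    [0,0,0,0,0,0],
  ],
)

```text
clock: 49.88
eef_pos: [644.8, 50.6, 278.6]
ee_rot: [[-0.992, 0.128, -0.001], [0.128, 0.992, -0.0], [0.001, -0.001, -1.0]]
wrist_force: [-0.4, 0.6, -1.1]
grip_width: 28.6
finger_force: 40.1
```

```bash
python3 - <<'E'
from h import *
st(); to([646.2,50.3,153],172.5)
c=shot('wrist','w12.png')
h=cv2.cvtColor(c['color'],cv2.COLOR_RGB2HSV); 
print(h[256:372:5,280].tolist())
E
```

```text
49.875 [644.8  50.6 278.6] [[-0.992, 0.128, -0.001], [0.128, 0.992, -0.0], [0.001, -0.001, -1.0]] [-0.4  0.6 -1.1] 28.563385759538402 [-0.04  0.5   0.14  1.21 -0.    0.09]
6 rows of [-0.01, -0.0, 0.838, -0.001, -0.002, 0.006]  total [-0.06, -0.0, 5.03, -0.01, -0.01, 0.04]
[[10, 14, 54], [15, 19, 54], [15, 10, 51], [10, 15, 50], [150, 5, 47], [0, 11, 45], [150, 4, 67], [130, 11, 67], [135, 8, 66], [110, 11, 67], [128, 15, 66], [120, 16, 65], [120, 8, 64], [135, 8, 64], [150, 4, 63], [150, 8, 63], [150, 8, 61], [160, 12, 63], [150, 4, 60], [150, 8, 61], [150, 9, 57], [12, 130, 178], [12, 129, 197], [12, 130, 179]]
```

move_arm(
  motion=[
    [0.06,0,0.8,0,0,0],
    [0,0,0.8,0,0,0],
    [0,0,0.8,0,0,0],
    [0,0,0.8,0,0,0],
    [0,0,0.8,0,0,0],
    [0,0,0.5,0,0,0],
    [0,0,0.5,0,0,0],
    [0,0,0,0,0,0],
  ],
)

```text
clock: 50.92
eef_pos: [643.2, 50.8, 152.9]
ee_rot: [[-0.992, 0.128, -0.002], [0.128, 0.992, 0.0], [0.002, -0.0, -1.0]]
wrist_force: [-0.6, -0.2, -2.6]
grip_width: 28.9
finger_force: 40.0
```

move_arm(
  motion=[
    [0,0,0,0,0,0],
    [0,0,0,0,0,0],
    [0,0,0,0,0,0],
  ],
  hand=44,
)

```text
clock: 51.3
eef_pos: [644.4, 51.1, 154.6]
ee_rot: [[-0.992, 0.128, 0.001], [0.128, 0.992, -0.0], [-0.001, 0.0, -1.0]]
wrist_force: [-1.2, -0.4, 0.4]
grip_width: 43.7
finger_force: 0.0
```

```bash
python3 - <<'E'
from h import *
o=arm.get_obs();p=np.array(o['eef_pos']);p[2]=280
a=to([410,-230,280],172.5,start=(p,Rd(172.5)))
E
```

```text
13 rows of [0.602, -0.952, 0.0, 0.0, 0.0, 0.0]  total [7.83, -12.37, 0.0, 0.0, 0.0, 0.0]
```

move_arm(
  motion=[
    [0,0,-0.6,0,0,0],
    [0,0,-1,0,0,0],
    [0,0,-1,0,0,0],
    [0,0,-1,0,0,0],
    [0,0,-1,0,0,0],
    [0.6,-0.95,-0.4,0,0,0],
    [0.6,-0.95,0,0,0,0],
    [0.6,-0.95,0,0,0,0],
    [0.6,-0.95,0,0,0,0],
    [0.6,-0.95,0,0,0,0],
    [0.6,-0.95,0,0,0,0],
  ],
)

```text
clock: 52.68
eef_pos: [536.0, -79.5, 280.2]
ee_rot: [[-0.992, 0.128, 0.002], [0.128, 0.992, -0.001], [-0.002, -0.0, -1.0]]
wrist_force: [-0.2, -0.0, -0.4]
grip_width: 44.1
finger_force: 0.0
```

move_arm(
  motion=[
    [0.6,-0.95,0,0,0,0],
    [0.6,-0.95,0,0,0,0],
    [0.6,-0.95,0,0,0,0],
    [0.6,-0.95,0,0,0,0],
    [0.6,-0.95,0,0,0,0],
    [0.6,-0.95,0,0,0,0],
    [0.6,-0.95,0,0,0,0],
    [0,0,0,0,0,0],
    [0,0,0,0,0,0],
  ],
  hand=85,
)

```text
clock: 53.8
eef_pos: [411.4, -230.1, 279.5]
ee_rot: [[-0.992, 0.128, 0.001], [0.128, 0.992, -0.0], [-0.001, -0.0, -1.0]]
wrist_force: [0.3, 0.1, 0.4]
grip_width: 84.8
finger_force: 0.0
```

```bash
python3 - <<'E'
from h import *
st(); c=shot('wrist','w13.png'); caps(c)
E
```

```text
53.8 [ 411.4 -230.1  279.5] [[-0.992, 0.128, 0.001], [0.128, 0.992, -0.0], [-0.001, -0.0, -1.0]] [0.3 0.1 0.4] 84.83794309910984 [-0.67  0.16 -0.34  1.07  0.   -0.54]
green [518, 278, 42, 6, 196] [538. 281.] [521.2  -7.7]
green [504, 284, 13, 22, 162] [509. 293.] [530.8 -33.2]
```

```bash
python3 - <<'E'
from h import *
HUE.clear(); HUE['green']=((45,90,60),(95,255,255)); 
w=cv2.imread('pics/w11.png'); print(cv2.cvtColor(w,cv2.COLOR_BGR2HSV)[101,325])
caps(shot('wrist'))
w=cv2.imread('pics/w13.png'); cv2.imwrite('pics/c13.png',w)
E
```

```text
[ 67 121 183]
green [248, 151, 34, 35, 951] [264. 168.] [ 387.7 -239.5]
green [503, 265, 53, 10, 438] [529. 270.] [508.8 -16.5]
green [502, 278, 58, 39, 1276] [523. 296.] [534.9 -20.4]
```

View pics/c13.png

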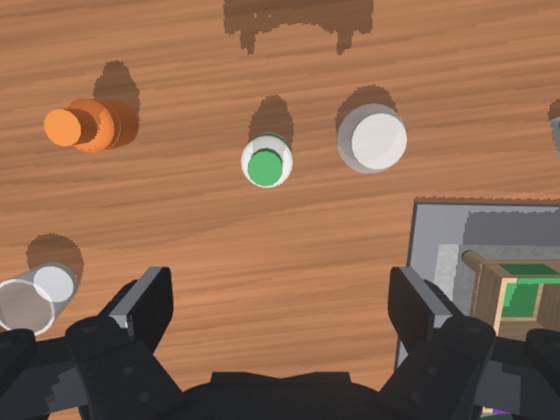

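Green cap at (265,168) → (388,−239.5); the cup at (372,138) stays clear of the fingers by about 20 mm. Grasping.

move_arm(
  motion=[
    [0.45,-0.25,0.8,0,0,0],
    [0.44,-0.24,0.8,0,0,0],
    [0,0,0.8,0,0,0],
    [0,0,1,0,0,0],
    [0,0,1,0,0,0],
    [0,0,1,0,0,0],
    [0,0,1,0,0,0],
    [0,0,0.7,0,0,0],
    [0,0,0.4,0,0,0],
    [0,0,0,0,0,0],
    [0,0,0,0,0,0],
  ],
)

```text
clock: 55.28
eef_pos: [387.9, -239.7, 91.9]
ee_rot: [[-0.992, 0.128, 0.001], [0.128, 0.992, -0.001], [-0.001, -0.001, -1.0]]
wrist_force: [0.3, 0.7, -0.6]
grip_width: 85.0
finger_force: 0.0
```

move_arm(
  motion=[
    [0,0,0,0,0,0],
    [0,0,0,0,0,0],
    [0,0,0,0,0,0],
    [0,0,0,0,0,0],
    [0,0,0,0,0,0],
  ],
  hand=0,
)

```text
clock: 55.9
eef_pos: [387.5, -239.8, 91.6]
ee_rot: [[-0.992, 0.128, 0.0], [0.128, 0.992, -0.001], [-0.0, -0.001, -1.0]]
wrist_force: [-1.0, -0.4, 4.7]
grip_width: 29.0
finger_force: 39.3
```

```bash
python3 - <<'E'
from h import *
o=arm.get_obs(); p=np.array(o['eef_pos']); p[2]=275
to([558.1,-5.7,275],172.5,start=(p,np.array(o['ee_rot'])))
E
```

```text
11 rows of [-0.505, 0.924, -0.0, -0.001, 0.001, 0.003]  total [-5.55, 10.17, -0.0, -0.01, 0.01, 0.04]
```

move_arm(
  motion=[
    [0,0,-0.5,0,0,0],
    [0,0,-1,0,0,0],
    [0,0,-1,0,0,0],
    [0,0,-1,0,0,0],
    [0,0,-1,0,0,0],
    [0,0,-1,0,0,0],
    [0,0,-1,0,0,0],
    [0,0,-0.8,0,0,0],
    [-0.5,0.92,0,0,0,0],
    [-0.5,0.92,0,0,0,0],
    [-0.5,0.92,0,0,0,0],
    [-0.5,0.92,0,0,0,0],
    [-0.5,0.92,0,0,0,0],
    [-0.5,0.92,0,0,0,0],
  ],
)

```text
clock: 57.65
eef_pos: [479.4, -111.2, 274.1]
ee_rot: [[-0.992, 0.128, -0.001], [0.128, 0.992, 0.0], [0.001, 0.0, -1.0]]
wrist_force: [0.2, 0.1, -1.5]
grip_width: 29.1
finger_force: 39.8
```

move_arm(
  motion=[
    [-0.5,0.92,0,0,0,0],
    [-0.5,0.92,0,0,0,0],
    [-0.5,0.92,0,0,0,0],
    [-0.5,0.92,0,0,0,0],
    [-0.5,0.96,0,0,0,0],
    [0,0,0,0,0,0],
    [0,0,0,0,0,0],
  ],
)

```text
clock: 58.52
eef_pos: [555.6, -5.4, 273.8]
ee_rot: [[-0.992, 0.128, -0.001], [0.128, 0.992, -0.0], [0.001, -0.0, -1.0]]
wrist_force: [-0.0, -0.2, -1.0]
grip_width: 29.1
finger_force: 39.9
```

```bash
python3 - <<'E'
from h import *
HUE['green']=((55,90,60),(85,255,255)); held('green',(558.1,-5.7))
E
```

```text
[ 240  281   82   72 4410] cap [559.1  -4.6 279.3]
58.575 [555.6  -5.6 273.8] [[-0.992, 0.128, -0.001], [0.128, 0.992, -0.0], [0.001, -0.0, -1.0]] [-0.1 -0.4 -0.7] 28.350214885302766 [-0.14  0.32 -0.14  1.11 -0.   -0.01]
5 rows of [-0.02, 0.002, 0.966, -0.001, -0.002, 0.006]  total [-0.1, 0.01, 4.83, -0.0, -0.01, 0.03]
```

move_arm(
  motion=[
    [0,0,0.8,0,0,0],
    [0,0,0.8,0,0,0],
    [0,0,0.8,0,0,0],
    [0,0,0.8,0,0,0],
    [0,0,0.8,0,0,0],
    [0,0,0.45,0,0,0],
    [0,0,0.38,0,0,0],
    [0,0,0,0,0,0],
  ],
)

```text
clock: 59.58
eef_pos: [555.9, -5.4, 152.7]
ee_rot: [[-0.992, 0.128, -0.001], [0.128, 0.992, 0.0], [0.001, -0.0, -1.0]]
wrist_force: [0.8, 0.6, -1.2]
grip_width: 28.8
finger_force: 40.0
```

move_arm(
  motion=[
    [0,0,0,0,0,0],
    [0,0,0,0,0,0],
    [0,0,0,0,0,0],
    [0,0,-0.6,0,0,0],
    [0,0,-1,0,0,0],
    [0,0,-1,0,0,0],
    [0,0,-1,0,0,0],
    [0,0,-1,0,0,0],
    [0,0,-1,0,0,0],
    [0,0,-1,0,0,0],
    [0,0,0,0,0,0],
  ],
  hand=44,
)

```text
clock: 60.95
eef_pos: [557.4, -5.3, 321.1]
ee_rot: [[-0.992, 0.128, 0.005], [0.128, 0.992, -0.001], [-0.005, -0.0, -1.0]]
wrist_force: [0.0, 0.1, 0.0]
grip_width: 44.0
finger_force: 0.0
```

```bash
python3 - <<'E'
from h import *
st(); c=shot('wrist','w14.png'); t=shot('top','t14.png')
HUE['green']=((55,90,60),(85,255,255)); HUE['purple']=((125,70,50),(155,255,255))
print('wrist, caps at 159:'); caps(c,159)
# top: whole-worktop search for caps, purple in particular
h=cv2.cvtColor(t['color'],cv2.COLOR_RGB2HSV)
for n,(lo,hi) in HUE.items():
    if n=='black': continue
    k,_,s,ce=cv2.connectedComponentsWithStats(cv2.inRange(h,lo,hi))
    for i in range(1,k):
        if s[i,4]>15: print('top',n,s[i].tolist(),np.round(onz(t,*ce[i],159)[:2]))
E
```

```text
60.95 [557.4  -5.3 321.1] [[-0.992, 0.128, 0.005], [0.128, 0.992, -0.001], [-0.005, -0.0, -1.0]] [0.  0.1 0. ] 43.98797294045205 [-0.14  0.3  -0.05  1.21  0.   -0.01]
wrist, caps at 159:
blue [543, 0, 17, 51, 768] [552.  25.] [457.1 201.8]
blue [345, 184, 34, 27, 673] [363. 197.] [564.8  60.8]
yellow [413, 263, 36, 41, 978] [431. 286.] [651.1 113.6]
red [398, 142, 46, 8, 355] [420. 146.] [530.  107.1]
red [428, 180, 37, 36, 1007] [446. 198.] [574.3 126.9]
green [256, 142, 46, 8, 362] [278. 146.] [516.2  -0.9]
green [255, 152, 16, 19, 158] [260. 158.] [524.  -16.5]
green [262, 179, 35, 36, 1013] [279. 196.] [555.9  -5.5]
purple [256, 231, 46, 37, 1142] [274. 253.] [603.6 -15.6]
purple [259, 285, 41, 6, 225] [280. 288.] [636.3 -15.2]
top blue [446, 108, 12, 26, 66] [ 837. -583.]
top blue [104, 122, 44, 30, 394] [796. 568.]
top blue [404, 123, 10, 11, 81] [ 808. -429.]
top blue [444, 134, 19, 9, 60] [ 770. -585.]
top blue [388, 136, 20, 15, 92] [ 746. -380.]
top blue [200, 229, 7, 20, 110] [429. 292.]
top blue [173, 251, 32, 1, 32] [387. 341.]
top yellow [250, 167, 13, 11, 75] [658. 112.]
top yellow [248, 180, 4, 6, 17] [621. 132.]
top red [440, 108, 11, 25, 90] [ 837. -566.]
top red [441, 134, 8, 8, 25] [ 774. -555.]
top red [315, 150, 27, 9, 142] [ 719. -142.]
top red [248, 192, 8, 9, 53] [572. 126.]
top red [246, 203, 14, 8, 64] [535. 124.]
```

All five caps sit at their slot positions at height 159, so they are upright. Next, check for any purple elsewhere and measure the carton.

```bash
python3 - <<'E'
from h import *
for f in('top0','t14','side0','s9'):
    h=cv2.cvtColor(cv2.imread(f'pics/{f}.png'),cv2.COLOR_BGR2HSV); k,_,s,ce=cv2.connectedComponentsWithStats(cv2.inRange(h,(125,60,40),(158,255,255)))
    print(f,[(s[i].tolist()) for i in range(1,k) if s[i,4]>6])
t=shot('top')
for q in((163,224.2),(200,223.8),(199.5,249.3),(163,249.5)): print(np.round(onz(t,*q,190),1))
h=cv2.cvtColor(t['color'],cv2.COLOR_RGB2HSV); m=cv2.inRange(h,(0,0,200),(180,40,255))[205:265,150:215]
k,_,s,ce=cv2.connectedComponentsWithStats(m); i=1+np.argmax(s[1:,4]); print(s[i],ce[i]+[150,205])
cn=cv2.findContours((_==i).astype(np.uint8),cv2.RETR_EXTERNAL,cv2.CHAIN_APPROX_NONE)[0]
r=cv2.minAreaRect(max(cn,key=cv2.contourArea)+np.array([150,205])); print(r)
for q in cv2.boxPoints(r): print(np.round(onz(t,*q,190),1))
E
```

```text
top0 [[266, 159, 11, 9, 26], [268, 162, 20, 18, 175]]
t14 []
side0 [[330, 189, 8, 6, 18], [325, 197, 9, 7, 37], [426, 353, 12, 1, 12]]
s9 [[314, 211, 9, 5, 41], [413, 345, 6, 7, 7], [426, 353, 12, 1, 12]]
[477.  422.4 190. ]
[476.5 297.8 190. ]
[390.6 299.  190. ]
[391.7 421.1 190. ]
[ 13  19  37  25 897] [180.59866221 236.02341137]
((181.0, 236.0), (24.0, 36.0), 90.0)
[477.6 422.4 190. ]
[475.8 301.1 190. ]
[395.  300.7 190. ]
[396.8 421.2 190. ]
```

No purple bottle anywhere. The carton top spans x 391–477 and y 299–422, matching 85×120 and square to the mat. Moving to its front between the look-alikes, fingers shut.

```bash
python3 - <<'E'
from h import *
a=to([362,360,320],180); to([362,360,182],180,start=a)
E
```

```text
15 rows of [0.579, 0.939, -0.006, 0.0, -0.001, -0.122]  total [8.68, 14.09, -0.09, 0.0, -0.01, -1.84]
6 rows of [0.0, 0.0, 0.92, 0.0, 0.0, 0.0]  total [0.0, 0.0, 5.52, 0.0, 0.0, 0.0]
```

move_arm(
  motion=[
    [0.58,0.94,0,0,0,-0.12],
    [0.58,0.94,0,0,0,-0.12],
    [0.58,0.94,0,0,0,-0.12],
    [0.58,0.94,0,0,0,-0.12],
    [0.58,0.94,0,0,0,-0.12],
    [0.58,0.94,0,0,0,-0.12],
    [0.58,0.94,0,0,0,-0.12],
    [0.58,0.94,0,0,0,-0.12],
    [0.58,0.94,0,0,0,-0.12],
    [0.58,0.94,0,0,0,-0.12],
    [0.58,0.94,0,0,0,-0.12],
    [0.58,0.94,0,0,0,-0.12],
    [0.58,0.94,0,0,0,-0.12],
    [0.58,0.94,0,0,0,-0.13],
    [0.58,0.94,0,0,0,-0.13],
    [0,0,0,0,0,0],
  ],
  hand=0,
)

```text
clock: 63.1
eef_pos: [362.6, 362.0, 317.0]
ee_rot: [[-1.0, -0.002, -0.002], [-0.002, 1.0, -0.001], [0.002, -0.001, -1.0]]
wrist_force: [0.9, 0.1, 0.0]
grip_width: 0.1
finger_force: 0.0
```

```bash
python3 - <<'E'
from h import *
st(); to([362,360,182],180); c=shot('wrist')
h=cv2.cvtColor(c['color'],cv2.COLOR_RGB2HSV)
for n,lo,hi in(('orange',(6,200,150),(15,255,255)),('pink',(150,50,150),(172,255,255)),('white',(0,0,205),(180,40,255))):
    k,l,s,ce=cv2.connectedComponentsWithStats(cv2.inRange(h,lo,hi))
    for i in range(1,k):
        if s[i,4]>1500:
            cn=max(cv2.findContours((l==i).astype(np.uint8),0,1)[0],key=cv2.contourArea)
            q=cv2.approxPolyDP(cn,6,True)[:,0]; print(n,s[i].tolist(),[np.round(onz(c,*u.astype(float),190)[:2]).tolist() for u in q][:8])
E
```

```text
63.1 [362.6 362.  317. ] [[-1.0, -0.002, -0.002], [-0.002, 1.0, -0.001], [0.002, -0.001, -1.0]] [0.9 0.1 0. ] 0.07316684631459278 [ 0.64  0.22 -0.17  1.18  0.    0.64]
6 rows of [0.003, -0.013, 0.9, -0.003, -0.004, 0.004]  total [0.02, -0.08, 5.4, -0.02, -0.02, 0.02]
pink [327, 0, 233, 185, 28338] [[268.0, 392.0], [322.0, 433.0], [343.0, 485.0], [297.0, 547.0], [278.0, 543.0], [229.0, 505.0], [229.0, 438.0], [250.0, 413.0]]
white [201, 252, 64, 62, 2519] [[395.0, 350.0], [395.0, 305.0], [435.0, 304.0], [444.0, 310.0], [439.0, 325.0], [408.0, 337.0], [403.0, 350.0]]
white [297, 254, 67, 60, 2568] [[395.0, 375.0], [403.0, 376.0], [408.0, 388.0], [439.0, 400.0], [444.0, 416.0], [434.0, 423.0], [396.0, 423.0]]
```

move_arm(
  motion=[
    [0,0,0.9,0,0,0],
    [0,0,0.9,0,0,0],
    [0,0,0.9,0,0,0],
    [0,0,0.9,0,0,0],
    [0,0,0.9,0,0,0],
    [0,0,0.9,0,0,0],
    [-0.3,0,0,0,0,0],
    [-0.3,0,0,0,0,0],
    [-0.3,0,0,0,0,0],
    [-0.3,0,0,0,0,0],
    [-0.3,0,0,0,0,0],
  ],
)

```text
clock: 64.53
eef_pos: [402.0, 361.4, 183.4]
ee_rot: [[-1.0, 0.001, 0.0], [0.001, 1.0, 0.0], [-0.0, 0.0, -1.0]]
wrist_force: [-1.7, 0.8, 0.8]
grip_width: -0.2
finger_force: 0.9
```

move_arm(
  motion=[
    [-0.3,0,0,0,0,0],
    [-0.3,0,0,0,0,0],
    [-0.3,0,0,0,0,0],
    [-0.3,0,0,0,0,0],
    [-0.3,0,0,0,0,0],
  ],
)

```text
clock: 65.15
eef_pos: [439.5, 361.2, 183.0]
ee_rot: [[-1.0, 0.001, 0.0], [0.001, 1.0, -0.0], [-0.0, -0.0, -1.0]]
wrist_force: [-1.0, -0.3, 0.9]
grip_width: 0.1
finger_force: 0.2
```

```bash
python3 - <<'E'
from h import *
st(); t=shot('top','t15.png'); h=cv2.cvtColor(t['color'],cv2.COLOR_RGB2HSV)
k,l,s,ce=cv2.connectedComponentsWithStats(cv2.inRange(h,(105,110,40),(125,255,255))[180:265,150:225]); print(s[1:].tolist())
E
```

```text
65.15 [439.5 361.2 183. ] [[-1.0, 0.001, 0.0], [0.001, 1.0, -0.0], [-0.0, -0.0, -1.0]] [-1.  -0.3  0.9] 0.0942842845920663 [ 0.56  0.42 -0.25  0.91 -0.    0.56]
[[49, 30, 8, 34, 116], [36, 48, 13, 4, 38], [34, 65, 21, 5, 95]]
```

move_arm(
  motion=[
    [-0.3,0,0,0,0,0],
    [-0.3,0,0,0,0,0],
    [-0.3,0,0,0,0,0],
    [-0.3,0,0,0,0,0],
    [0,0,0,0,0,0],
    [0,0,0,0,0,0],
    [0,0,0,0,0,0],
  ],
)

```text
clock: 66.08
eef_pos: [468.6, 361.1, 183.0]
ee_rot: [[-1.0, 0.001, -0.0], [0.001, 1.0, -0.0], [0.0, -0.0, -1.0]]
wrist_force: [-0.0, 0.2, -0.0]
grip_width: 0.3
finger_force: 0.0
```

```bash
cat > chk.py <<'E'
from h import *
st(); t=shot('top','t16.png'); h=cv2.cvtColor(t['color'],cv2.COLOR_RGB2HSV)
m=cv2.inRange(h,(105,110,40),(125,255,255))[150:265,150:225]
k,l,s,ce=cv2.connectedComponentsWithStats(m)
for i in range(1,k):
    x,y,w,hh,a=s[i]; 
    if a>15: print(s[i],[np.round(onz(t,u,v,91)[:2]).tolist() for u,v in((x+150,y+150),(x+w+150,y+hh+150))])
E
python3 chk.py
```

```text
66.075 [468.6 361.1 183. ] [[-1.0, 0.001, -0.0], [0.001, 1.0, -0.0], [0.0, -0.0, -1.0]] [-0.   0.2 -0. ] 0.31241094846413564 [ 0.53  0.46 -0.18  0.93  0.    0.53]
[ 21  26  33   9 258] [[662.0, 419.0], [627.0, 300.0]]
[55 27  2 53 84] [[656.0, 297.0], [464.0, 289.0]]
[ 33  65  20  14 169] [[519.0, 374.0], [468.0, 303.0]]
```

move_arm(
  motion=[
    [0.3,0,-0.8,0,0,0],
    [0.5,0,-1,0,0,0],
    [0.5,0,-1,0,0,0],
    [0.5,0,-1,0,0,0],
    [0.5,0,-1,0,0,0],
    [0.5,0,-1,0,0,0],
    [0.5,0,0,0,0,0],
    [0.5,0,0,0,0,0],
    [0,0,0,0,0,0],
  ],
)

```text
clock: 67.25
eef_pos: [372.6, 361.0, 327.1]
ee_rot: [[-1.0, 0.0, -0.002], [0.0, 1.0, -0.001], [0.002, -0.001, -1.0]]
wrist_force: [-0.0, -0.0, -0.1]
grip_width: 0.1
finger_force: 0.0
```

```bash
python3 chk.py; python3 - <<'E'
from h import *
t=shot('top'); s=shot('side','s17.png')
h=cv2.cvtColor(t['color'],cv2.COLOR_RGB2HSV)
HUE['green']=((55,90,60),(85,255,255)); HUE['purple']=((125,60,40),(158,255,255))
for n,(lo,hi) in HUE.items():
    if n in('black','red2','orange'): continue
    k,_,q,ce=cv2.connectedComponentsWithStats(cv2.inRange(h,lo,hi)[150:235,225:320])
    for i in range(1,k):
        if q[i,4]>20: print('top',n,q[i].tolist(),np.round(onz(t,*(ce[i]+[225,150]),159)[:2]))
# expected cap positions in both pictures, with the colour there
hs=cv2.cvtColor(s['color'],cv2.COLOR_RGB2HSV)
for n,p in dict(red=(575,127),blue=(567,61),green=(557,-6),yellow=(654,117),black=(645,50)).items():
    for nm,c,H in(('t',t,h),('s',s,hs)):
        u,v=np.round(proj(c,[*p,159])).astype(int); print(n,nm,u,v,H[v,u])
# carton top face height from the side view: white/brown front face corners seen in both views
m=cv2.inRange(hs,(105,90,40),(125,255,255)); k,_,q,ce=cv2.connectedComponentsWithStats(m)
for i in range(1,k):
    if q[i,4]>60: print('side blue',q[i].tolist())
for p in((480,300,91),(480,420,91),(670,300,91),(670,420,91)): print(p,np.round(proj(s,p)),np.round(proj(t,p)))
E
```

```text
67.25 [372.6 361.  327.1] [[-1.0, 0.0, -0.002], [0.0, 1.0, -0.001], [0.002, -0.001, -1.0]] [-0.  -0.  -0.1] 0.14966850903576615 [ 0.63  0.23 -0.13  1.21 -0.    0.63]
[ 21  26  33   9 259] [[662.0, 419.0], [627.0, 300.0]]
[55 27  2 53 82] [[656.0, 297.0], [464.0, 289.0]]
[ 20  65  33  14 458] [[520.0, 421.0], [468.0, 303.0]]
top blue [43, 44, 7, 8, 49] [567.  58.]
top blue [40, 53, 14, 10, 68] [528.  59.]
top yellow [25, 17, 13, 11, 75] [658. 112.]
top red [90, 3, 5, 6, 25] [ 714. -105.]
top red [23, 42, 8, 9, 52] [573. 126.]
top red [21, 53, 14, 8, 66] [535. 123.]
top green [61, 47, 8, 9, 54] [555.  -6.]
top green [58, 56, 14, 9, 63] [519.  -3.]
top purple [63, 21, 12, 3, 22] [656. -20.]
top purple [60, 26, 15, 15, 167] [620. -17.]
red t 251 196 [  1 197 226]
red s 298 172 [  1 180 232]
blue t 270 198 [110 187 207]
blue s 299 184 [112 169 198]
green t 290 200 [ 68 146 171]
green s 300 197 [ 66 135 177]
yellow t 254 173 [ 29 155 244]
yellow s 319 172 [ 28 143 252]
black t 273 175 [130  34  45]
black s 320 184 [ 7 42 54]
side blue [318, 103, 26, 25, 219]
side blue [299, 139, 11, 17, 103]
side blue [262, 142, 14, 18, 191]
side blue [266, 159, 44, 14, 419]
side blue [399, 268, 12, 11, 104]
side blue [385, 298, 24, 17, 222]
side blue [428, 344, 27, 16, 107]
side blue [411, 346, 18, 22, 95]
side blue [250, 378, 63, 42, 2244]
(480, 300, 91) [267. 160.] [204. 226.]
(480, 420, 91) [263. 143.] [170. 226.]
(670, 300, 91) [313. 155.] [204. 173.]
(670, 420, 91) [307. 138.] [171. 174.]
```

Every cap shows its own colour at its seated height in both views. The carton's bands match a face lying level at 91 mm, and the gripper is clear. Handing in.

```bash
python3 -c "
from bench import arm
print(arm.finish_job())"
```

```text
the job is handed in; nothing more can be done
None
```

Job handed in at about 67 s: the stand is seated on the tray's sunken floor, the red, blue, green, yellow and black bottles are upright in their own cells (no purple bottle was on the worktop), and the carton lies on its back on the mat, dispenser panel up; I judged that the stand no longer rocks from the images, not by pressing on it.

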